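# Set out the liquid-handler deck from a stack

## Task

Four deck pieces have been left stacked up on the liquid-handling deck. Take the stack apart from the top down and set each piece flat and squarely centred in the empty nest of its own shape, finishing each before you lift the next: the magnet bar in the slim nest, the round tube holder in the round one, the square tube block in the square one and the tip rack in the long one. Set the pieces down gently rather than dropping them, and leave the amber bottle and the small glass vial standing where they are.

Things in the scene. Friction and masses are not known exactly. Their poses are not given: they have to be found in the camera images.
- bar_center (a point): Magnet bar, top of the stack: plain dark steel bar, 36 mm long (x) by 16 mm wide (y) by 32 mm high (z), about 0.12 kg. This point is its centre, 16 mm above its underside. The deck surface is at z = 0. 
- drum_center (a point): Round tube holder, second from the top: white plastic drum, 44 mm diameter by 30 mm high, with a ring of eight grey holes in its top, about 0.06 kg. This point is its centre, 15 mm above its underside; z is its axis.
- block_center (a point): Square tube block, third from the top: aluminium block 54 by 54 mm (x, y) and 34 mm high, with three by three dark holes in its top, about 0.2 kg. This point is its centre, 17 mm above its underside.
- rack_center (a point): Tip rack, bottom of the stack, standing on the bare deck: black plastic, 112 mm long (x) by 60 mm wide (y) by 50 mm high, with rows of small grey tips flush with its flat top, about 0.18 kg. This point is its centre, 25 mm above its underside.
- nest_slim: Fixed nest on the deck: grey floor 3 mm above the deck, with a black rim 4 mm wide whose top is 6 mm above the deck (3 mm above the floor). The rim leaves 8 mm all round the piece that belongs there. Origin: centre of the nest at deck level, z up. Inside the rim: 52 mm (x) by 32 mm (y), for the magnet bar, lengthwise along x (either way round).
- nest_round: Fixed nest on the deck: grey floor 3 mm above the deck, with a black rim 4 mm wide whose top is 6 mm above the deck (3 mm above the floor). The rim leaves 8 mm all round the piece that belongs there. Origin: centre of the nest at deck level, z up. Inside the rim: 60 mm diameter, for the round tube holder.
- nest_square: Fixed nest on the deck: grey floor 3 mm above the deck, with a black rim 4 mm wide whose top is 6 mm above the deck (3 mm above the floor). The rim leaves 8 mm all round the piece that belongs there. Origin: centre of the nest at deck level, z up. Inside the rim: 70 by 70 mm, sides along x and y, for the square tube block (any of its four ways round).
- nest_long: Fixed nest on the deck: grey floor 3 mm above the deck, with a black rim 4 mm wide whose top is 6 mm above the deck (3 mm above the floor). The rim leaves 8 mm all round the piece that belongs there. Origin: centre of the nest at deck level, z up. Inside the rim: 128 mm (x) by 76 mm (y), for the tip rack, lengthwise along x (either way round).
- bottle: Bystander: loose amber reagent bottle with a white cap, 38 mm diameter, 60 mm high, standing on the deck; origin at the centre of its underside. Not to be moved or knocked over.
- vial: Bystander: loose small clear glass vial with a black cap, 26 mm diameter, 40 mm high, standing on the deck; origin at the centre of its underside. Not to be moved or knocked over.
Not all that is in view belongs to the job. What is shaped like the nest_square but green or red is not meant.

How it is judged (in metres and radians):
On the way, in this order (a step that is already met when the one before it is completed fails the run):
1. the magnet bar rests released in the slim nest (horizontal distance between bar_center and nest_slim below 0.012 m and z of bar_center in the frame of nest_slim below 0.022 m and angle between bar_center's own z axis and vertical below 0.08 rad and linear speed of bar below 0.02 m/s and contact force between the fingers and bar below 0.1 N and angle between the x axis of bar_center and the x axis of nest_slim, either way round below 0.25 rad), for 0.2 s.
2. the round tube holder rests released in the round nest (horizontal distance between drum_center and nest_round below 0.012 m and z of drum_center in the frame of nest_round below 0.021 m and angle between drum_center's own z axis and vertical below 0.08 rad and linear speed of drum below 0.02 m/s and contact force between the fingers and drum below 0.1 N), for 0.2 s.
3. the square tube block rests released in the square nest (horizontal distance between block_center and nest_square below 0.012 m and z of block_center in the frame of nest_square below 0.023 m and angle between block_center's own z axis and vertical below 0.08 rad and linear speed of block below 0.02 m/s and contact force between the fingers and block below 0.1 N and (angle between the x axis of block_center and the x axis of nest_square, either way round below 0.25 rad or angle between the x axis of block_center and the y axis of nest_square, either way round below 0.25 rad)), for 0.2 s.
4. the tip rack rests released in the long nest (horizontal distance between rack_center and nest_long below 0.012 m and z of rack_center in the frame of nest_long below 0.031 m and angle between rack_center's own z axis and vertical below 0.08 rad and linear speed of rack below 0.02 m/s and contact force between the fingers and rack below 0.1 N and angle between the x axis of rack_center and the x axis of nest_long, either way round below 0.25 rad), for 0.2 s.
At the end, for the whole second after the job is handed in: Each of the four pieces is released, still (under 20 mm/s) and flat (within 0.08 rad and 3 mm of its resting height) on the floor of its own nest, its centre within 12 mm of the nest's centre; the bar, the block and the rack are turned to within 0.25 rad of their nest's sides (all of step 1 and all of step 2 and all of step 3 and all of step 4); the robot touches nothing.
It fails at once if the bottle is pushed more than 25 mm from its place or tipped (distance of bottle from where it was at the start of the episode above 0.025 m or angle between bottle's own z axis and vertical above 0.3 rad).
It fails at once if the vial is pushed more than 25 mm from its place or tipped (distance of vial from where it was at the start of the episode above 0.025 m or angle between vial's own z axis and vertical above 0.3 rad).
It fails at once if a piece is dropped from more than about 4 cm, or thrown (faster than 0.9 m/s out of the fingers) ((linear speed of bar above 0.9 m/s and contact force between the fingers and bar below 0.01 N) or (linear speed of drum above 0.9 m/s and contact force between the fingers and drum below 0.01 N) or (linear speed of block above 0.9 m/s and contact force between the fingers and block below 0.01 N) or (linear speed of rack above 0.9 m/s and contact force between the fingers and rack below 0.01 N)).
It also fails if it takes over 120 s, if anything falls off the work surface, if the arm or the gripper's body presses on something with over 40 N, if the wrist force passes 120 N, or if a joint passes its speed limit or range.

## Robot

A 6-joint arm with a two-finger parallel gripper is mounted at the origin on the work surface. World frame = base frame: x ahead of the robot, y to its left, z up, the work surface at z = 0. Lengths are in mm, angles in rad, forces in N, time in s.
With the tool pointing down it reaches from about 275 to 750 mm from the base axis. Payload 10.2 kg.
Tool frame: the origin (TCP) lies at the very end of the fingers, on their centre line; the grasp point (between the pads) lies 19 mm behind it (ctrl.pinch_z is the distance from the TCP to the grasp point, in mm); y points along the fingers, z is the direction in which the jaws open and shut, and the axes are right-handed (so a half turn about y gives the same grasp; the last joint's range is limited). The gripper opens to 85 mm and grips with 20 to 120 N. Pads are 22 mm wide; open, the fingers measure 114 mm over their backs; the gripper's body (76 mm by 85 mm) begins 54 mm behind the grasp point. The pads swing forward as they close: fully open they stand 13 mm farther back than shut.
Start: joints at [-1.497, 0.313, 1.498, -0, 1.331, -0.223], TCP at [153.529, -502.055, 204.894] pointing down, gripper open.
Joint ranges: [-2.94, 2.94], [-0.97, 2.17], [0.19, 2.56], [-1.23, 4.37], [0.02, 3.11], [-2.88, 2.88]. Speed limits (rad/s): [2.39, 2.39, 3.01, 3.14, 3.14, 3.14].

## Interface

Orientations are given as a unit quaternion [w, x, y, z].
In Python, from rig import sense, eyes, ctrl gives the robot as it stands. The module is installed in compiled form; this text tells all that it offers.
- The arm moves only by the shell command python3 -m handwheel 'ROWS' [FORCE]. ROWS is JSON, a list of rows, each an object of numbers: "grip": the finger opening in mm, from 0 to 85.4; "tx", "ty", "tz": the shift along the tool's x, y, z in mm; "wx", "wy", "wz": the turn, a rotation vector about the tool's x, y, z in rad. In form: [{"grip": .., "tx": .., "ty": .., "tz": .., "wx": .., "wy": .., "wz": ..}, ...]. A call has 1 to 10 rows; each row shifts and turns the commanded pose from where the row before left it, along the tool's axes as they then stand; what a row does not reach is not made up. A row lasts 1/12 s, in which the tool goes at most 41.7 mm and 7.16 degrees, less where a joint would pass 70% of its speed; a pose out of reach is approached as far as the arm can. A call is refused whole if a number of a shift passes 41.7 or a number of a turn 0.125, either way. A call with a gripper value outside its range is refused whole. The fingers move at their own pace and stop on an object; FORCE is the grip in N (left out, the last holds). Time passes only in rows, so rows that do not move let the fingers close. It gives the time, the measured TCP pose, the force and the opening at its end, in the units of the state.
- sense(): the state, without advancing time (a new reading comes with each control period).
- eyes.capture(name): name is "scene" or "top"; returns a dict with "pixels" (420x560x3 uint8, red, green, blue), "mtx" (3x3 intrinsics, pixels), "R" (3x3) and "t" (3): a world point X has camera coordinates R X + t. Camera axes: x right, y down, z forward; pixel columns grow to the right and rows downward; lengths in mm; the calibration is good to about 2 mm. A picture is of the moment at which its call begins. There is no depth.
- ctrl.finish_job(): hands the job in, once; it reports no verdict.
The state is a dict: "time_s": time; "joints": joint angles; "dq": joint speeds; "tau": joint torques, N m; "eef_pos": TCP position; "ee_rot": TCP orientation; "force": force on the tool from outside, world axes, zero at the start; "wrist_torque": the same for the moment, N m; "grip_width": opening from 0.0 (shut) to 1.0 (fully open).
Only numpy, scipy, OpenCV 4.12 (cv2) and the standard library are available. Lean on these libraries where they do the work, as an engineer would, in place of code of your own. Each camera call takes 0.05 s, during which the arm holds its last target.

## Working session

There is one attempt and no reset: what is moved stays moved. The work goes in short steps, Python scripts to look and compute and a shell command to move; the robot and the scene stay as the last step left them, time stands still between calls to the robot, and variables do not carry over. Pictures are saved under pics/ and viewed, and the job is handed in when it is done.

```bash
mkdir -p pics; cat > h.py <<'E'
import numpy as np, cv2
from rig import sense, eyes, ctrl
def cap(name,fn):
    c=eyes.capture(name); cv2.imwrite('pics/'+fn,cv2.cvtColor(np.asarray(c['pixels']),cv2.COLOR_RGB2BGR)); return c
def ray(c,u,v,z):
    R=np.array(c['R']);t=np.array(c['t']);K=np.array(c['mtx'])
    d=R.T@np.linalg.solve(K,[u,v,1.]);o=-R.T@t
    return o+d*(z-o[2])/d[2]
def proj(c,X):
    p=np.array(c['mtx'])@(np.array(c['R'])@np.array(X,float)+np.array(c['t']));return p[:2]/p[2]
E
python3 - <<'E'
from h import *
for n in('scene','top'):
    c=cap(n,n+'0.png');R=np.array(c['R']);print(n,-R.T@np.array(c['t']),R[2],c['mtx'])
s=sense();print(s)
E
```

```text
scene [1481.03546685  150.32020283  756.90412793] [-0.83299124 -0.00418038 -0.55327038] [[471.47711168   0.         282.75979883]
 [  0.         471.47711168 218.50647664]
 [  0.           0.           1.        ]]
top [ 212.73131846  153.42748098 1366.34158087] [ 0.21196407  0.00605286 -0.97725871] [[442.38537156   0.         274.03545949]
 [  0.         442.38537156 206.76680772]
 [  0.           0.           1.        ]]
{'time_s': 0.1, 'joints': array([-1.49739453e+00,  3.13399226e-01,  1.49832764e+00,  1.35049296e-07,
        1.33097073e+00, -2.23402170e-01]), 'dq': array([-0.00146929,  0.00015731,  0.00011498,  0.00129453,  0.00171287,
        0.00164236]), 'tau': array([ 3.15260797e-03, -4.12898827e+01, -2.60143089e+01, -2.21617233e-04,
        2.97292398e-03,  1.20682952e-06]), 'eef_pos': array([ 153.51374684, -501.80525032,  204.40226111]), 'ee_rot': array([ 0.10458059, -0.10452196,  0.69972415, -0.69894504]), 'force': array([-0.94705658, -0.38269675, -0.155141  ]), 'wrist_torque': array([-0.00479183, -0.01282436, -0.0170008 ]), 'grip_width': 0.996433280175828}
```

View pics/scene0.png

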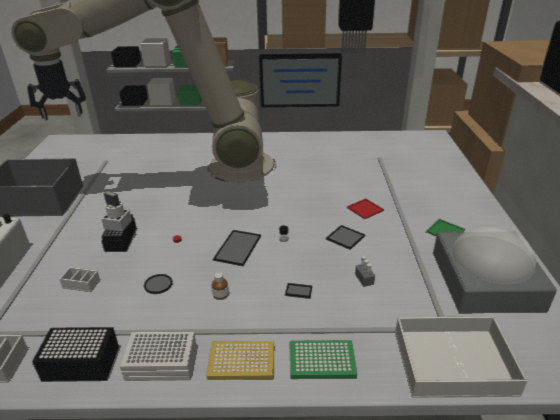

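View pics/top0.png

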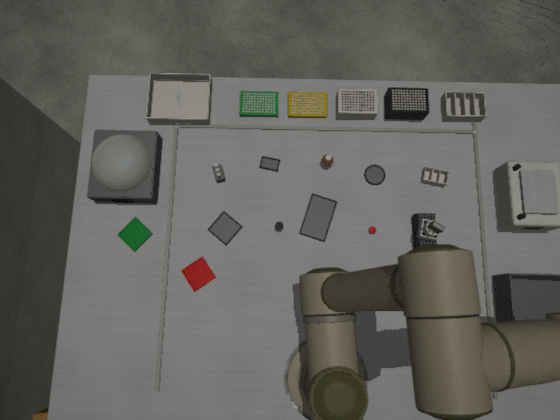

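The top view shows the stack near (426,230), round nest (375,175), slim nest (270,163), square nest (225,228), long nest (318,217), bottle (327,160) and vial (279,226). Next I'll zoom in on these.

```bash
python3 - <<'E'
import cv2,numpy as np
a=cv2.imread('pics/top0.png');b=cv2.imread('pics/scene0.png')
s=cv2.resize(a[205:255,405:455],None,fx=8,fy=8,interpolation=cv2.INTER_CUBIC)
t=cv2.resize(b[185:255,90:145],None,fx=7,fy=7,interpolation=cv2.INTER_CUBIC)
o=np.zeros((500,800,3),np.uint8);o[:400,:400]=s;o[:490,405:790]=t;cv2.imwrite('pics/z1.png',o)
cv2.imwrite('pics/z2.png',cv2.resize(a[140:265,195:395],None,fx=4,fy=4,interpolation=cv2.INTER_CUBIC))
E
```

```text
(no output)
```

View pics/z1.png

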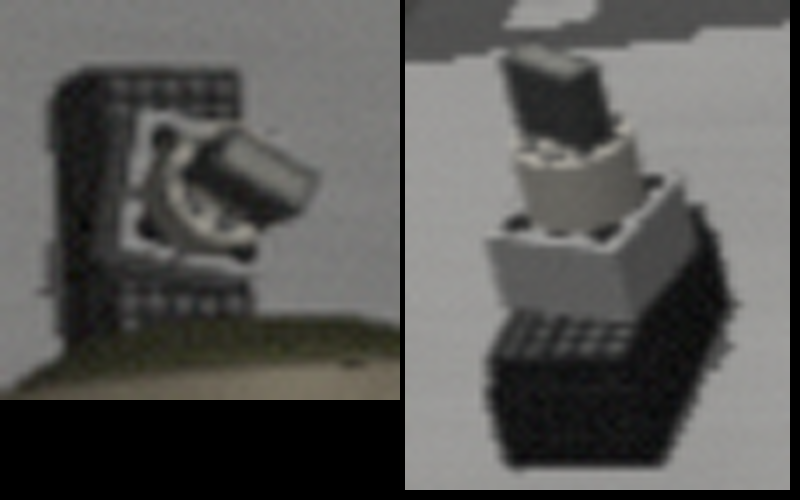

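View pics/z2.png

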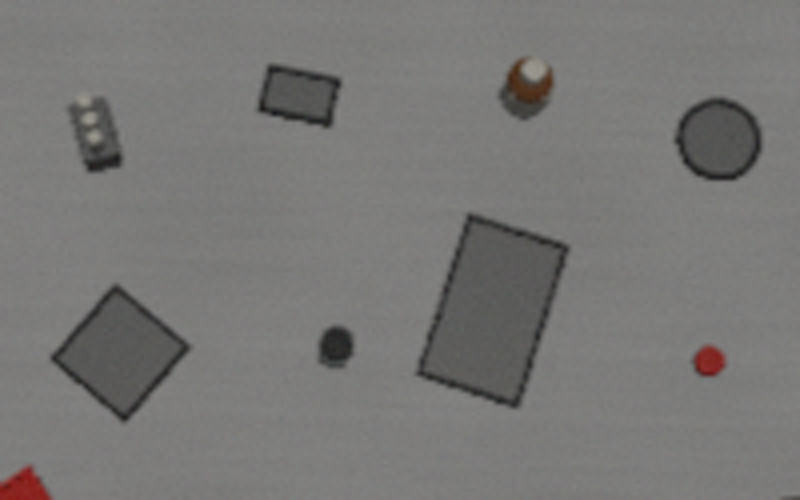

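```bash
cat > nests.py <<'E'
from h import *
boxes={'top':{'slim':(255,148,286,178),'round':(360,160,391,190),'square':(203,205,247,250),'long':(293,188,343,247)},
'scene':{'slim':(278,278,320,304),'round':(138,268,180,300),'square':(320,220,370,252),'long':(208,225,268,270)}}
def rectify(P):
    return cv2.minAreaRect(P.astype(np.float32))
def nests(cs):
    for v,c in cs.items():
        g=cv2.cvtColor(np.asarray(c['pixels']),cv2.COLOR_RGB2GRAY)
        for n,(x0,y0,x1,y1) in boxes[v].items():
            S=8
            p=cv2.resize(g[y0:y1,x0:x1],None,fx=S,fy=S,interpolation=cv2.INTER_CUBIC)
            th,m=cv2.threshold(cv2.GaussianBlur(p,(5,5),0),0,255,cv2.THRESH_OTSU+cv2.THRESH_BINARY_INV)
            ct=max(cv2.findContours(m,cv2.RETR_EXTERNAL,cv2.CHAIN_APPROX_NONE)[0],key=cv2.contourArea)[:,0].astype(float)
            uv=(ct+.5)/S-.5+[x0,y0]
            P=np.array([ray(c,*q,6)[:2] for q in uv])
            r=rectify(P);M=cv2.moments(P.astype(np.float32).reshape(-1,1,2))
            print(v,n,th,np.round(r[0],1),np.round(r[1],1),round(r[2],1),'mom',round(M['m10']/M['m00'],1),round(M['m01']/M['m00'],1))
E
python3 - <<'E'
from nests import *
import cv2
cs={n:cap(n,n+'1.png') for n in('top','scene')}
nests(cs)
E
```

```text
top slim 99.0 [649.8 180.2] [63.6 45.3] 79.5 mom 650.1 180.1
top round 99.0 [ 621.1 -155.3] [69.4 70.4] 1.3 mom 620.7 -156.0
top square 102.0 [437.2 314.2] [82.1 81. ] 51.4 mom 437.5 314.2
top long 105.0 [477.9  24. ] [ 87.9 141. ] 72.6 mom 478.3 24.0
scene slim 112.0 [654.8 180.1] [62.3 48.2] 79.8 mom 654.7 180.1
scene round 114.0 [ 624.6 -155.7] [74.6 68.4] 25.0 mom 624.7 -155.7
scene square 115.0 [442.3 313.6] [83.7 87.9] 51.5 mom 442.4 313.6
scene long 117.0 [482.5  24. ] [ 89.2 146.2] 72.8 mom 482.4 24.1
```

```bash
python3 - <<'E'
import cv2,numpy as np
a=cv2.imread('pics/top1.png');b=cv2.imread('pics/scene1.png')
def z(i,x0,y0,w,h,S):
    p=cv2.resize(i[y0:y0+h,x0:x0+w],None,fx=S,fy=S,interpolation=cv2.INTER_CUBIC)
    p=cv2.convertScaleAbs(p,alpha=1.4)
    for k in range(0,w,5): cv2.line(p,(int((k+.5)*S),0),(int((k+.5)*S),6),(0,0,255),1);cv2.putText(p,str(x0+k),(int((k+.5)*S),16),0,.35,(0,0,255))
    for k in range(0,h,5): cv2.line(p,(0,int((k+.5)*S)),(6,int((k+.5)*S)),(0,0,255),1);cv2.putText(p,str(y0+k),(7,int((k+.5)*S)),0,.35,(0,0,255))
    return p
p=z(a,410,210,38,36,16);cv2.imwrite('pics/z3.png',p)
p=z(b,99,189,40,35,18);cv2.imwrite('pics/z4.png',p)
p=z(b,97,208,40,45,13);cv2.imwrite('pics/z5.png',p)
E
```

```text
(no output)
```

View pics/z3.png

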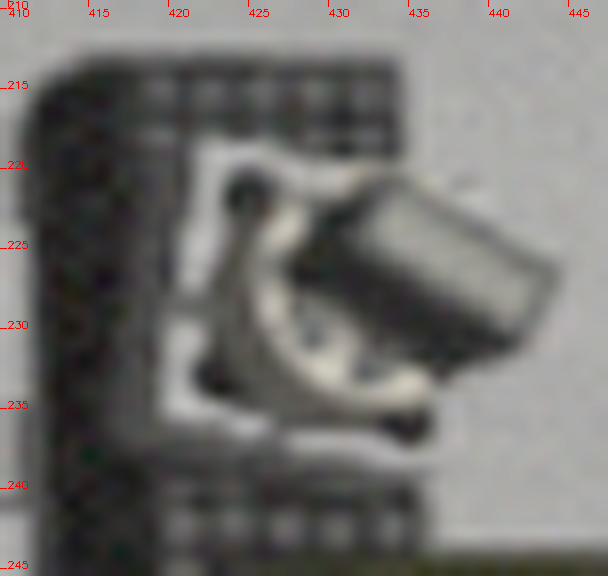

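View pics/z4.png

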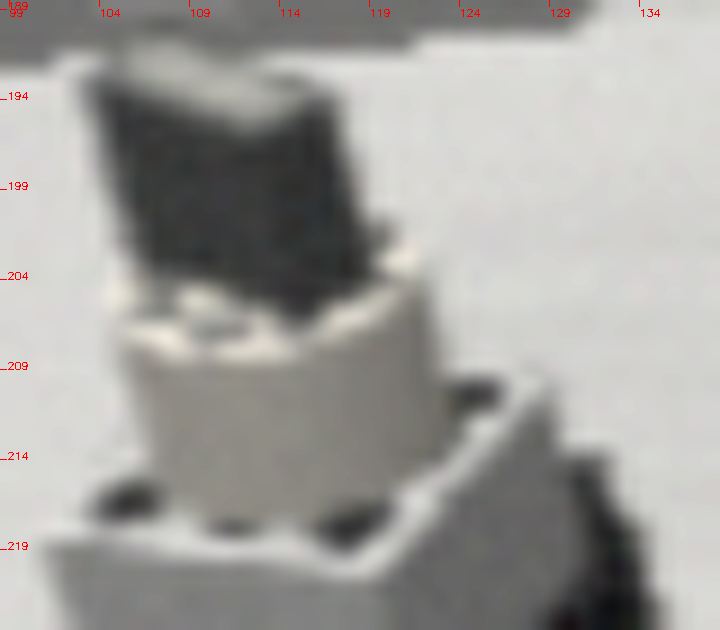

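View pics/z5.png

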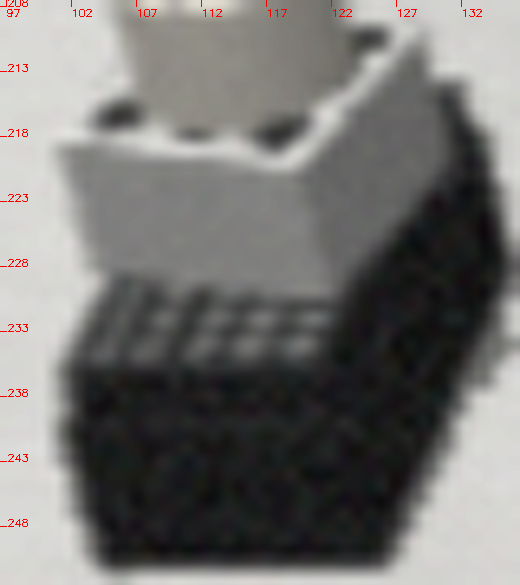

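```bash
cat >> h.py <<'E'
def px(x0,y0,S,pts): return np.array([(x0+(x+.5)/S-.5,y0+(y+.5)/S-.5) for x,y in pts])
def tri(c1,p1,c2,p2):
    A=[];b=[]
    for c,p in((c1,p1),(c2,p2)):
        R=np.array(c['R']);o=-R.T@np.array(c['t']);d=R.T@np.linalg.solve(np.array(c['mtx']),[*p,1.]);d/=np.linalg.norm(d)
        M=np.eye(3)-np.outer(d,d);A.append(M);b.append(M@o)
    return np.linalg.lstsq(np.vstack(A),np.hstack(b),rcond=None)[0]
E
python3 - <<'E'
from h import *
t=eyes.capture('top');s=eyes.capture('scene')
T=lambda pts:px(410,210,16,pts);S=lambda pts:px(99,189,18,pts);V=lambda pts:px(97,208,13,pts)
def rep(n,c,P,z):
    W=np.array([ray(c,*p,z)[:2] for p in P]);print(n,W.round(1).tolist(),'cen',W.mean(0).round(1),'edges',np.linalg.norm(np.roll(W,-1,0)-W,axis=1).round(1),[round(np.degrees(np.arctan2(*(d[::-1]))),1) for d in np.roll(W,-1,0)-W])
rep('barT',t,T([(400,175),(560,265),(525,345),(365,255)]),146)
rep('barS',s,S([(85,82),(250,128),(335,95),(170,49)]),146)
print(tri(t,T([(462,260)])[0],s,S([(210,88)])[0]))
# block top
rep('blockS',s,S([(40,540),(375,580),(555,378)]),84)
rep('blockT',t,T([(195,135),(160,410),(425,462)]),84)
rep('rackS',s,V([(62,365),(340,365),(450,85)]),50)
rep('rackSbot',s,V([(105,562),(390,562),(503,260)]),0)
rep('rackT',t,T([(110,60),(403,60)]),50)
rep('drumS',s,S([(118,305),(425,250)]),114)
E
```

```text
barT [[448.4, -289.6], [433.0, -316.7], [418.7, -309.8], [434.0, -282.7]] cen [ 433.5 -299.7] edges [31.1 15.9 31.  15.9] [np.float64(-119.6), np.float64(154.2), np.float64(60.5), np.float64(-25.6)]
barS [[432.9, -315.8], [446.4, -288.1], [437.5, -278.7], [423.8, -306.4]] cen [ 435.2 -297.2] edges [30.8 13.  30.9 13.1] [np.float64(64.0), np.float64(133.4), np.float64(-116.2), np.float64(-45.8)]
[ 433.38229299 -298.88384968  145.28102527]
blockS [[457.6, -328.4], [469.1, -276.6], [415.5, -265.1]] cen [ 447.4 -290. ] edges [53.1 54.9 76. ] [np.float64(77.5), np.float64(167.9), np.float64(-56.3)]
blockT [[467.0, -274.8], [415.6, -265.9], [407.1, -313.8]] cen [ 429.9 -284.8] edges [52.1 48.6 71.5] [np.float64(170.2), np.float64(-100.1), np.float64(33.1)]
rackS [[486.5, -325.4], [487.7, -269.6], [385.4, -274.8]] cen [ 453.2 -289.9] edges [ 55.8 102.5 113.1] [np.float64(88.8), np.float64(-177.1), np.float64(-26.6)]
rackSbot [[485.7, -328.2], [486.8, -269.7], [378.6, -274.5]] cen [ 450.4 -290.8] edges [ 58.5 108.3 119.8] [np.float64(88.9), np.float64(-177.4), np.float64(-26.6)]
rackT [[487.8, -270.7], [489.1, -326.2]] cen [ 488.5 -298.5] edges [55.5 55.5] [np.float64(-88.7), np.float64(91.3)]
drumS [[441.9, -315.3], [427.7, -275.0]] cen [ 434.8 -295.2] edges [42.8 42.8] [np.float64(109.3), np.float64(-70.7)]
```

```bash
cat >> h.py <<'E'
from scipy.spatial.transform import Rotation as Ro
def plan(x,y,z,jaw=None):
    """shift/turn in tool axes to TCP x,y,z with jaw (tool z) direction jaw deg mod 180; turn first or shift first, both given"""
    s=sense();q=s['ee_rot'];R=Ro.from_quat([q[1],q[2],q[3],q[0]]);M=R.as_matrix()
    d=np.array([x,y,z])-s['eef_pos']
    cj=np.degrees(np.arctan2(M[1,2],M[0,2]))
    print('t',round(s['time_s'],2),'tcp',s['eef_pos'].round(1),'toolY',M[:,1].round(3),'jaw',round(cj,1),'grip mm',round(s['grip_width']*85.4,1),'F',s['force'].round(1),'j',s['joints'].round(2))
    if jaw is None: jaw=cj
    a=(jaw-cj+90)%180-90
    # desired: tool y = -z world, tool z = horizontal at cj+a
    zz=np.array([np.cos(np.radians(cj+a)),np.sin(np.radians(cj+a)),0]);yy=np.array([0,0,-1.])
    Rd=np.stack([np.cross(yy,zz),yy,zz],1)
    print(' shift in present axes',(M.T@d).round(1),' shift after turn',(Rd.T@d).round(1),' turn rotvec',Ro.from_matrix(M.T@Rd).as_rotvec().round(3),'turn deg',round(a,1),' alt',round(a-180*np.sign(a),1))
E
python3 - <<'E'
from h import *
plan(433.8,-298.7,200,62-90)
t=eyes.capture('top')
print('bottle',ray(t,327+.3,158,60),'vial',ray(t,279,226,40))
E
```

```text
t 0.3 tcp [ 153.5 -502.   204.7] toolY [-0.  0. -1.] jaw -73.0 grip mm 85.3 F [-0.1 -0.8  0.3] j [-1.5   0.31  1.5   0.    1.33 -0.22]
 shift in present axes [-327.4    4.8 -112.4]  shift after turn [-311.     4.7  152. ]  turn rotvec [ 0.    -0.785 -0.   ] turn deg 45.0  alt -135.0
bottle [6.54235008e+02 2.44345685e-01 6.00000000e+01] vial [440.95489142 145.18333058  40.        ]
```

```bash
python3 -m handwheel '[{"grip":50,"tx":-15,"tz":-5},{"tx":-30,"tz":-10},{"tx":-35,"tz":-12},{"tx":-35,"tz":-12},{"tx":-35,"tz":-12},{"tx":-35,"tz":-12},{"tx":-35,"tz":-12},{"tx":-35,"tz":-12},{"tx":-35,"tz":-12},{"tx":-30,"tz":-11}]' 40; python3 -m handwheel '[{"wy":-0.11},{"wy":-0.11},{"wy":-0.11},{"wy":-0.11},{"wy":-0.11},{"wy":-0.11},{"wy":-0.125},{"tx":0}]'; python3 -c "
from h import *
plan(433.8,-298.7,180,-28);cap('scene','s2.png');cap('top','t2.png')"
```

```text
t 0.35 tcp [ 153.5 -502.   204.8] toolY [-0.  0. -1.] jaw -73.0 grip mm 85.5 F [-0.3 -0.3 -0.4] j [-1.5   0.31  1.5  -0.    1.33 -0.22]
 shift in present axes [-327.5   24.8 -112.5]  shift after turn [-311.1   24.8  152. ]  turn rotvec [ 0.    -0.785 -0.   ] turn deg 45.0  alt -135.0invalid input
invalid input
```

```bash
python3 -m handwheel '[{"grip":50,"tx":-15,"ty":0,"tz":-5,"wx":0,"wy":0,"wz":0}]' 40; python3 -c "
from h import *
plan(433.8,-298.7,200,-28)"
```

```text
time_s: 0.53
eef_pos: [165.2, -493.8, 204.7]
ee_rot: [-0.104, 0.104, -0.699, 0.7]
force: [0.4, 0.8, 0.5]
grip_width: 0.881
t 0.53 tcp [ 165.2 -493.8  204.7] toolY [-0.001 -0.    -1.   ] jaw -73.1 grip mm 75.2 F [0.4 0.8 0.5] j [-1.47  0.3   1.51 -0.    1.33 -0.2 ]
 shift in present axes [-313.7    4.5 -108.6]  shift after turn [-298.3    4.7  145.6]  turn rotvec [ 0.    -0.787  0.001] turn deg 45.1  alt -134.9
```

```bash
python3 -m handwheel '[{"grip":50,"tx":-35,"ty":0,"tz":-12,"wx":0,"wy":0,"wz":0},{"grip":50,"tx":-35,"ty":0,"tz":-12,"wx":0,"wy":0,"wz":0},{"grip":50,"tx":-35,"ty":0,"tz":-12,"wx":0,"wy":0,"wz":0},{"grip":50,"tx":-35,"ty":0,"tz":-12,"wx":0,"wy":0,"wz":0},{"grip":50,"tx":-35,"ty":0,"tz":-12,"wx":0,"wy":0,"wz":0},{"grip":50,"tx":-35,"ty":0,"tz":-12,"wx":0,"wy":0,"wz":0},{"grip":50,"tx":-35,"ty":0,"tz":-12,"wx":0,"wy":0,"wz":0},{"grip":50,"tx":-35,"ty":0,"tz":-12,"wx":0,"wy":0,"wz":0},{"grip":50,"tx":-20,"ty":0,"tz":-8,"wx":0,"wy":0,"wz":0}]' 40
python3 -m handwheel '[{"grip":50,"tx":0,"ty":0,"tz":0,"wx":0,"wy":-0.11,"wz":0},{"grip":50,"tx":0,"ty":0,"tz":0,"wx":0,"wy":-0.11,"wz":0},{"grip":50,"tx":0,"ty":0,"tz":0,"wx":0,"wy":-0.11,"wz":0},{"grip":50,"tx":0,"ty":0,"tz":0,"wx":0,"wy":-0.11,"wz":0},{"grip":50,"tx":0,"ty":0,"tz":0,"wx":0,"wy":-0.11,"wz":0},{"grip":50,"tx":0,"ty":0,"tz":0,"wx":0,"wy":-0.11,"wz":0},{"grip":50,"tx":0,"ty":0,"tz":0,"wx":0,"wy":-0.12,"wz":0},{"grip":50,"tx":0,"ty":0,"tz":0,"wx":0,"wy":0,"wz":0}]'
python3 -c "
from h import *
plan(433.8,-298.7,180,-28);cap('scene','s2.png');cap('top','t2.png')"
```

```text
time_s: 1.28
eef_pos: [425.2, -303.4, 205.0]
ee_rot: [0.106, -0.105, 0.699, -0.699]
force: [-0.3, -0.9, -0.5]
grip_width: 0.586
time_s: 1.95
eef_pos: [422.9, -305.7, 204.9]
ee_rot: [0.364, -0.364, 0.606, -0.606]
force: [-0.1, 0.3, 0.5]
grip_width: 0.588
t 1.95 tcp [ 422.9 -305.7  204.9] toolY [ 0.  0. -1.] jaw -28.1 grip mm 50.2 F [-0.1  0.3  0.5] j [-0.85  0.31  1.51  0.    1.33 -0.36]
 shift in present axes [-11.3  24.9   6.4]  shift after turn [-11.3  24.9   6.4]  turn rotvec [ 0.    -0.001 -0.   ] turn deg 0.1  alt -179.9
```

```bash
python3 - <<'E'
import cv2,numpy as np
b=cv2.imread('pics/s2.png')
cv2.imwrite('pics/z6.png',cv2.resize(b[110:260,50:200],None,fx=4,fy=4,interpolation=cv2.INTER_CUBIC))
E
```

```text
(no output)
```

View pics/z6.png

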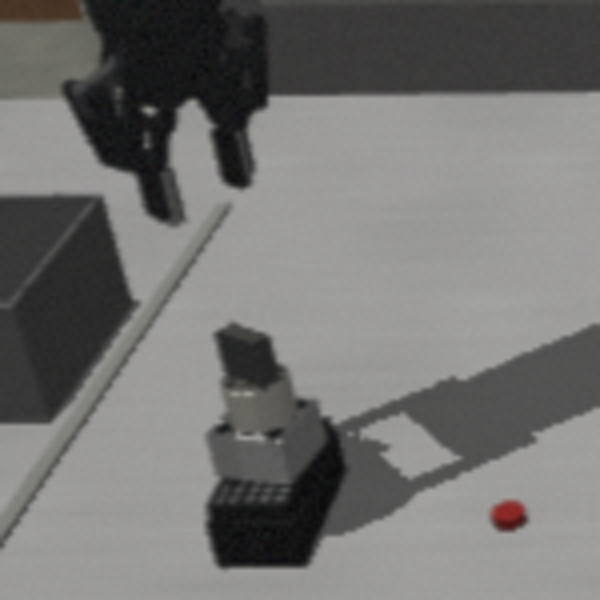

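```bash
python3 -m handwheel '[{"grip":50,"tx":-6,"ty":10,"tz":3,"wx":0,"wy":0,"wz":0},{"grip":50,"tx":-5,"ty":20,"tz":3,"wx":0,"wy":0,"wz":0},{"grip":50,"tx":0,"ty":15,"tz":0,"wx":0,"wy":0,"wz":0},{"grip":50,"tx":0,"ty":5,"tz":0,"wx":0,"wy":0,"wz":0},{"grip":50,"tx":0,"ty":0,"tz":0,"wx":0,"wy":0,"wz":0}]'
python3 - <<'E'
from h import *
plan(433.8,-298.7,121,-28);cap('scene','s3.png');cap('top','t3.png')
b=cv2.imread('pics/s3.png');a=cv2.imread('pics/t3.png')
cv2.imwrite('pics/z7.png',np.hstack([cv2.resize(b[140:260,70:170],None,fx=4,fy=4,interpolation=cv2.INTER_CUBIC),cv2.resize(a[180:280,380:480],None,fx=4,fy=4.8,interpolation=cv2.INTER_CUBIC)]))
E
```

```text
time_s: 2.47
eef_pos: [433.1, -298.1, 153.4]
ee_rot: [0.362, -0.362, 0.608, -0.606]
force: [0.5, 0.6, -0.2]
grip_width: 0.584
t 2.47 tcp [ 433.1 -298.1  153.4] toolY [-0.002  0.002 -1.   ] jaw -28.4 grip mm 49.8 F [ 0.5  0.6 -0.2] j [-0.83  0.36  1.57  0.    1.21 -0.33]
 shift in present axes [ 0.2 32.4  1. ]  shift after turn [ 0.2 32.4  0.9]  turn rotvec [ 0.003 -0.007 -0.001] turn deg 0.4  alt -179.6
```

View pics/z7.png

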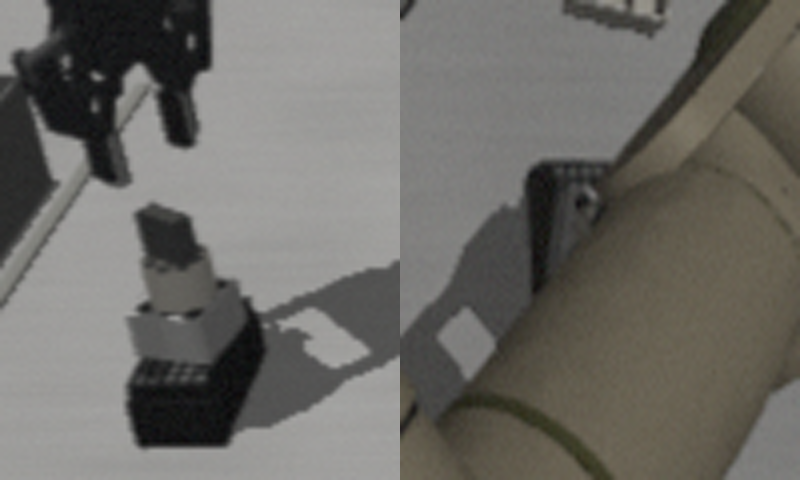

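```bash
python3 - <<'E'
from h import *
s=eyes.capture('scene')
z=lambda X:((proj(s,X)-[70,140])*4).round(0)
R=Ro.from_euler('z',-28.4,degrees=True).as_matrix()
for h in(153,156,160,166):
  print(h,z([433,-298,h]),[z(np.array([433,-298,h])+R@[d,e,0]) for d in(-25,25,39) for e in (-11,11)])
E
```

```text
153 [158. 203.] [array([174., 182.]), array([199., 189.]), array([116., 216.]), array([142., 224.]), array([ 99., 227.]), array([125., 235.])]
156 [157. 199.] [array([173., 178.]), array([198., 185.]), array([115., 212.]), array([141., 220.]), array([ 98., 222.]), array([124., 231.])]
160 [156. 193.] [array([172., 172.]), array([197., 180.]), array([114., 207.]), array([139., 215.]), array([ 97., 217.]), array([122., 225.])]
166 [154. 185.] [array([170., 164.]), array([195., 172.]), array([111., 199.]), array([137., 207.]), array([ 94., 209.]), array([120., 217.])]
```

```bash
python3 - <<'E'
from h import *
s=eyes.capture('scene')
for C,a,w,o in(([153.5,-502,204.9],-73,85.4,(0,0)),([422.9,-305.7,204.9],-28.1,50.2,(50,110))):
  k=1 if o==(0,0) else 4
  z=lambda X:((proj(s,X)-np.array(o))*k).round(0)
  R=Ro.from_euler('z',a,degrees=True).as_matrix()
  for h in(0,13,20,26): print(h,[z(np.array(C)+[0,0,h]+R@[d,e,0]) for d in(-w/2,w/2) for e in (-11,11)])
b=cv2.imread('pics/scene0.png');cv2.imwrite('pics/z8.png',cv2.resize(b[40:140,10:110],None,fx=6,fy=6,interpolation=cv2.INTER_CUBIC))
E
```

```text
0 [array([ 81., 126.]), array([ 81., 129.]), array([ 51., 130.]), array([ 50., 133.])]
13 [array([ 80., 122.]), array([ 80., 125.]), array([ 50., 126.]), array([ 49., 129.])]
20 [array([ 80., 120.]), array([ 79., 123.]), array([ 49., 124.]), array([ 49., 126.])]
26 [array([ 79., 118.]), array([ 79., 121.]), array([ 49., 122.]), array([ 48., 124.])]
0 [array([230., 223.]), array([255., 231.]), array([170., 257.]), array([196., 264.])]
13 [array([225., 205.]), array([251., 212.]), array([165., 238.]), array([191., 246.])]
20 [array([223., 195.]), array([248., 202.]), array([162., 228.]), array([188., 235.])]
26 [array([221., 187.]), array([246., 194.]), array([160., 219.]), array([186., 227.])]
```

View pics/z8.png

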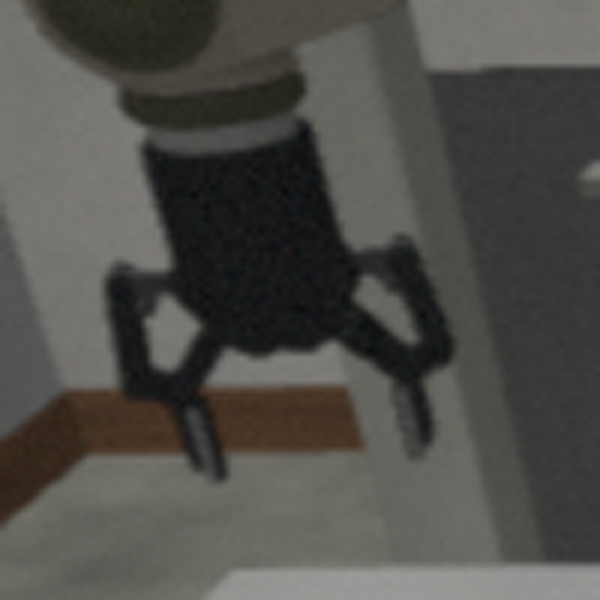

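```bash
python3 -m handwheel '[{"grip":50,"tx":0,"ty":10,"tz":0,"wx":0,"wy":0,"wz":0},{"grip":50,"tx":0,"ty":10,"tz":1,"wx":0,"wy":0,"wz":0},{"grip":50,"tx":0,"ty":8,"tz":0,"wx":0,"wy":0,"wz":0},{"grip":50,"tx":0,"ty":3,"tz":0,"wx":0,"wy":0,"wz":0},{"grip":50,"tx":0,"ty":0,"tz":0,"wx":0,"wy":0,"wz":0}]'
cat >> h.py <<'E'
def zoom(c,box,S,fn):
    x0,y0,x1,y1=box
    p=cv2.resize(cv2.cvtColor(np.asarray(c['pixels']),cv2.COLOR_RGB2BGR)[y0:y1,x0:x1],None,fx=S,fy=S,interpolation=cv2.INTER_CUBIC);p=cv2.convertScaleAbs(p,alpha=1.3)
    for k in range(0,x1-x0,5): cv2.putText(p,str(x0+k),(int((k+.5)*S),10),0,.3,(0,0,255))
    for k in range(0,y1-y0,5): cv2.putText(p,str(y0+k),(0,int((k+.5)*S)),0,.3,(0,0,255))
    cv2.imwrite('pics/'+fn,p)
E
python3 - <<'E'
from h import *
print(ctrl.pinch_z)
plan(433.8,-298.7,121,-28);c=eyes.capture('scene');zoom(c,(80,140,155,215),8,'z9.png')
E
```

```text
time_s: 3.08
eef_pos: [433.9, -298.9, 122.7]
ee_rot: [0.362, -0.363, 0.608, -0.606]
force: [0.2, 0.1, 0.0]
grip_width: 0.587
18.700000000000003
t 3.08 tcp [ 433.9 -298.9  122.7] toolY [-0.001  0.002 -1.   ] jaw -28.3 grip mm 50.2 F [0.2 0.1 0. ] j [-0.83  0.4   1.61  0.    1.14 -0.33]
 shift in present axes [-0.2  1.7 -0.2]  shift after turn [-0.2  1.7 -0.2]  turn rotvec [ 0.002 -0.005 -0.001] turn deg 0.3  alt -179.7
```

View pics/z9.png

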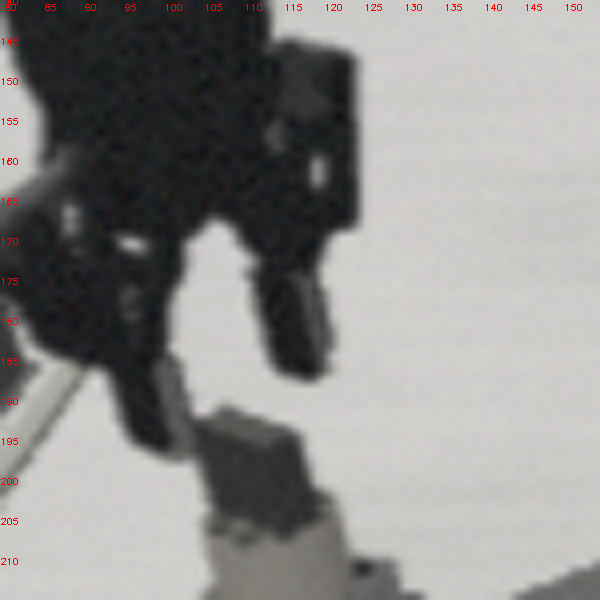

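```bash
python3 -m handwheel '[{"grip":50,"tx":0,"ty":5,"tz":0,"wx":0,"wy":0,"wz":0},{"grip":50,"tx":0,"ty":5,"tz":0,"wx":0,"wy":0,"wz":0},{"grip":50,"tx":0,"ty":5,"tz":0,"wx":0,"wy":0,"wz":0},{"grip":50,"tx":0,"ty":0,"tz":0,"wx":0,"wy":0,"wz":0}]'
python3 - <<'E'
from h import *
plan(433.8,-298.7,96,-28);c=eyes.capture('scene');zoom(c,(80,140,155,215),8,'z10.png')
E
```

```text
time_s: 3.47
eef_pos: [433.9, -298.9, 107.8]
ee_rot: [0.362, -0.363, 0.608, -0.606]
force: [0.5, 0.3, -1.2]
grip_width: 0.587
t 3.47 tcp [ 433.9 -298.9  107.8] toolY [-0.001  0.001 -1.   ] jaw -28.3 grip mm 50.1 F [ 0.5  0.3 -1.2] j [-0.83  0.41  1.62  0.    1.11 -0.33]
 shift in present axes [-0.2 11.8 -0.1]  shift after turn [-0.2 11.8 -0.2]  turn rotvec [ 0.002 -0.005 -0.001] turn deg 0.3  alt -179.7
```

View pics/z10.png

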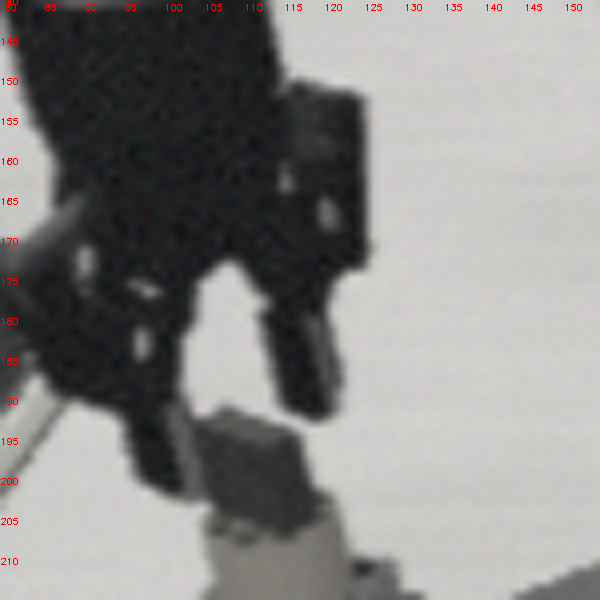

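```bash
python3 -m handwheel '[{"grip":50,"tx":0,"ty":5,"tz":0,"wx":0,"wy":0,"wz":0},{"grip":50,"tx":0,"ty":5,"tz":0,"wx":0,"wy":0,"wz":0},{"grip":50,"tx":0,"ty":3,"tz":0,"wx":0,"wy":0,"wz":0},{"grip":50,"tx":0,"ty":0,"tz":0,"wx":0,"wy":0,"wz":0}]'
python3 - <<'E'
from h import *
plan(433.8,-298.7,96,-28);c=eyes.capture('scene');zoom(c,(80,150,155,225),8,'z11.png')
E
```

```text
time_s: 3.85
eef_pos: [433.9, -299.0, 95.0]
ee_rot: [0.362, -0.363, 0.608, -0.607]
force: [0.3, -0.3, 0.6]
grip_width: 0.587
t 3.85 tcp [ 433.9 -299.    95. ] toolY [-0.001  0.001 -1.   ] jaw -28.3 grip mm 50.1 F [ 0.3 -0.3  0.6] j [-0.83  0.43  1.64  0.    1.08 -0.33]
 shift in present axes [-0.2 -1.  -0.3]  shift after turn [-0.2 -1.  -0.3]  turn rotvec [ 0.001 -0.005 -0.   ] turn deg 0.3  alt -179.7
```

View pics/z11.png

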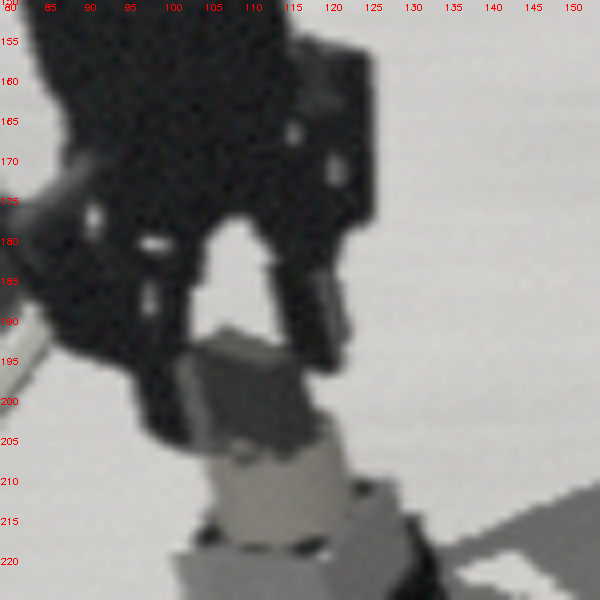

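```bash
python3 -m handwheel '[{"grip":12,"tx":0,"ty":0,"tz":0,"wx":0,"wy":0,"wz":0},{"grip":12,"tx":0,"ty":0,"tz":0,"wx":0,"wy":0,"wz":0},{"grip":12,"tx":0,"ty":0,"tz":0,"wx":0,"wy":0,"wz":0},{"grip":12,"tx":0,"ty":0,"tz":0,"wx":0,"wy":0,"wz":0},{"grip":12,"tx":0,"ty":0,"tz":0,"wx":0,"wy":0,"wz":0},{"grip":12,"tx":0,"ty":0,"tz":0,"wx":0,"wy":0,"wz":0},{"grip":12,"tx":0,"ty":0,"tz":0,"wx":0,"wy":0,"wz":0}]' 40
python3 - <<'E'
from h import *
plan(433.8,-298.7,96,-28);c=eyes.capture('scene');zoom(c,(80,150,155,225),8,'z12.png')
E
```

```text
time_s: 4.48
eef_pos: [434.4, -299.5, 96.2]
ee_rot: [-0.363, 0.363, -0.607, 0.607]
force: [-1.0, 0.5, 4.9]
grip_width: 0.173
t 4.48 tcp [ 434.4 -299.5   96.2] toolY [ 0. -0. -1.] jaw -28.3 grip mm 14.8 F [-1.   0.5  4.9] j [-0.83  0.43  1.63 -0.    1.08 -0.33]
 shift in present axes [-0.4  0.2 -0.9]  shift after turn [-0.4  0.2 -0.9]  turn rotvec [-0.001 -0.005  0.   ] turn deg 0.3  alt -179.7
```

View pics/z12.png

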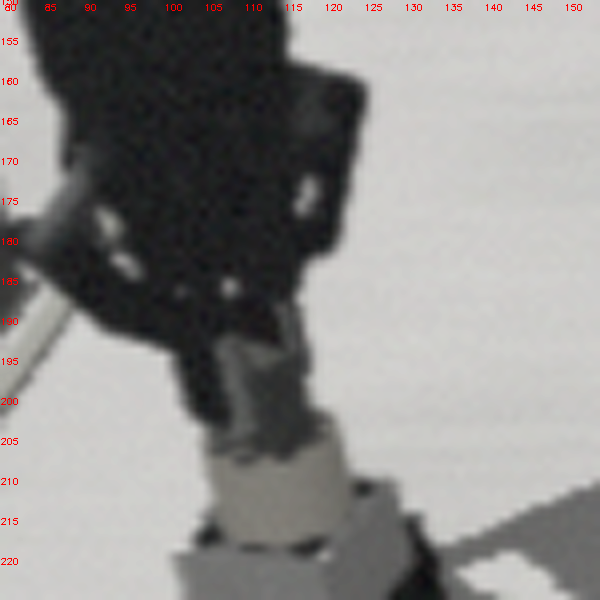

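```bash
python3 -m handwheel '[{"grip":24,"tx":0,"ty":0,"tz":0,"wx":0,"wy":0,"wz":0},{"grip":24,"tx":0,"ty":-2,"tz":0,"wx":0,"wy":0,"wz":0},{"grip":24,"tx":0,"ty":-4,"tz":0,"wx":0,"wy":0,"wz":0},{"grip":24,"tx":0,"ty":0,"tz":0,"wx":0,"wy":0,"wz":0}]' 40
python3 - <<'E'
from h import *
plan(433.8,-298.7,102,-28);c=eyes.capture('scene');zoom(c,(80,150,155,225),8,'z13.png')
for w in (8,12):
  R=Ro.from_euler('z',-28.3,degrees=True).as_matrix()
  for h in(114,118,122,126): print(w,h,[proj(c,np.array([434.4,-299.5,h])+R@[d,e,0]).round(1) for d in(w,) for e in (-11,11)])
E
```

```text
time_s: 4.87
eef_pos: [434.5, -299.6, 102.6]
ee_rot: [-0.363, 0.362, -0.607, 0.607]
force: [-0.6, -0.2, 0.3]
grip_width: 0.278
t 4.87 tcp [ 434.5 -299.6  102.6] toolY [ 0.001 -0.001 -1.   ] jaw -28.3 grip mm 23.7 F [-0.6 -0.2  0.3] j [-0.83  0.42  1.63  0.    1.09 -0.33]
 shift in present axes [-0.4  0.6 -1. ]  shift after turn [-0.4  0.6 -1. ]  turn rotvec [-0.001 -0.005  0.   ] turn deg 0.3  alt -179.7
8 114 [array([106.7, 204.3]), array([112.9, 206.4])]
8 118 [array([106.3, 203. ]), array([112.6, 205. ])]
8 122 [array([106. , 201.7]), array([112.2, 203.7])]
8 126 [array([105.6, 200.4]), array([111.9, 202.4])]
12 114 [array([105.5, 205. ]), array([111.8, 207.1])]
12 118 [array([105.2, 203.7]), array([111.4, 205.8])]
12 122 [array([104.8, 202.4]), array([111.1, 204.5])]
12 126 [array([104.5, 201.1]), array([110.8, 203.1])]
```

View pics/z13.png

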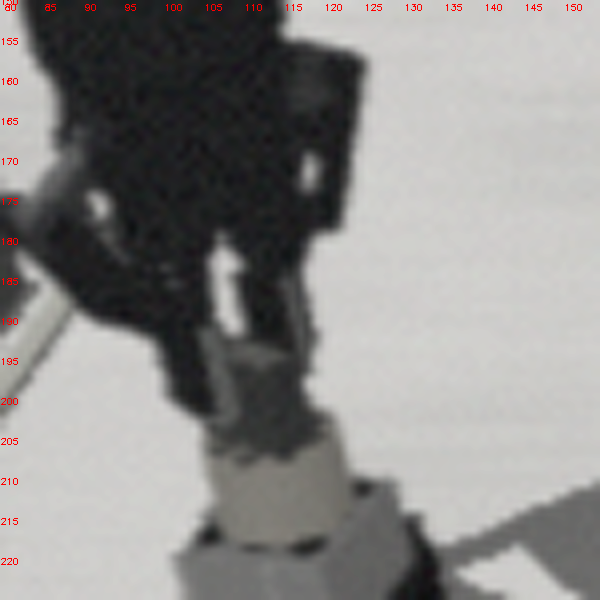

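```bash
python3 -m handwheel '[{"grip":10,"tx":0,"ty":0,"tz":0,"wx":0,"wy":0,"wz":0},{"grip":10,"tx":0,"ty":0,"tz":0,"wx":0,"wy":0,"wz":0},{"grip":10,"tx":0,"ty":0,"tz":0,"wx":0,"wy":0,"wz":0},{"grip":10,"tx":0,"ty":0,"tz":0,"wx":0,"wy":0,"wz":0},{"grip":10,"tx":0,"ty":-3,"tz":0,"wx":0,"wy":0,"wz":0},{"grip":10,"tx":0,"ty":-10,"tz":0,"wx":0,"wy":0,"wz":0},{"grip":10,"tx":0,"ty":-20,"tz":0,"wx":0,"wy":0,"wz":0},{"grip":10,"tx":0,"ty":-25,"tz":0,"wx":0,"wy":0,"wz":0},{"grip":10,"tx":0,"ty":-25,"tz":0,"wx":0,"wy":0,"wz":0},{"grip":10,"tx":0,"ty":0,"tz":0,"wx":0,"wy":0,"wz":0}]' 40
python3 - <<'E'
from h import *
plan(651,180,185,-10.3);c=cap('scene','s4.png');zoom(c,(80,150,155,225),8,'z14.png')
E
```

```text
time_s: 5.75
eef_pos: [435.6, -300.6, 190.1]
ee_rot: [-0.363, 0.362, -0.604, 0.61]
force: [0.3, -0.2, 0.3]
grip_width: 0.174
t 5.75 tcp [ 435.6 -300.6  190.1] toolY [ 0.005 -0.006 -1.   ] jaw -28.3 grip mm 14.8 F [ 0.3 -0.2  0.3] j [-0.83  0.33  1.52  0.    1.29 -0.33]
 shift in present axes [-525.3    3.4  -38.2]  shift after turn [-511.4    5.1  126. ]  turn rotvec [-0.007 -0.314  0.004] turn deg 18.0  alt -162.0
```

View pics/z14.png

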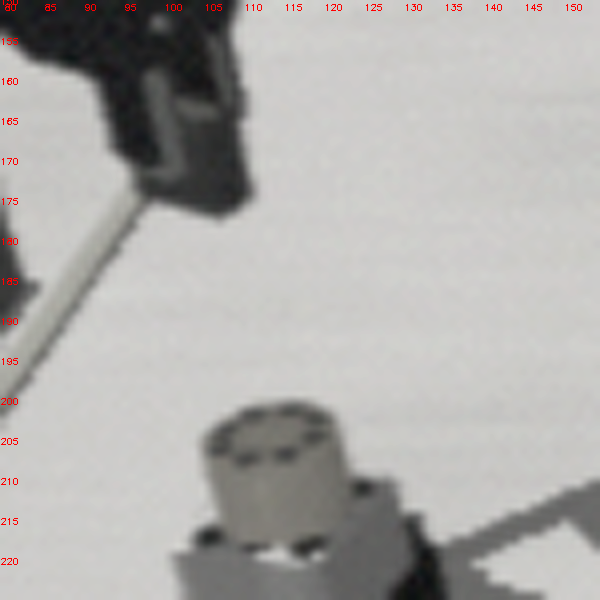

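View pics/s4.png

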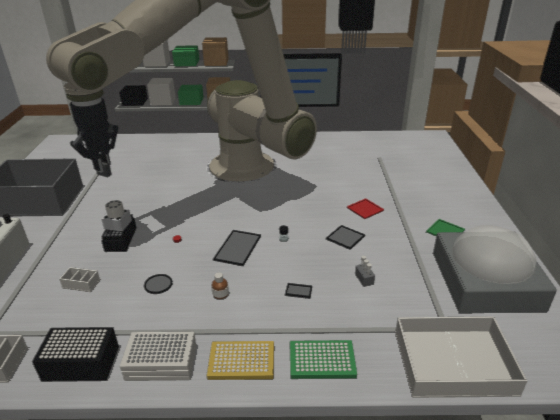

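```bash
python3 -m handwheel '[{"grip":10,"tx":0,"ty":0,"tz":0,"wx":0,"wy":-0.1,"wz":0},{"grip":10,"tx":0,"ty":0,"tz":0,"wx":-0.003,"wy":-0.11,"wz":0.002},{"grip":10,"tx":0,"ty":0,"tz":0,"wx":-0.003,"wy":-0.104,"wz":0.002},{"grip":10,"tx":-15,"ty":0,"tz":4,"wx":0,"wy":0,"wz":0},{"grip":10,"tx":-30,"ty":0,"tz":7,"wx":0,"wy":0,"wz":0},{"grip":10,"tx":-35,"ty":0,"tz":9,"wx":0,"wy":0,"wz":0},{"grip":10,"tx":-35,"ty":0,"tz":9,"wx":0,"wy":0,"wz":0},{"grip":10,"tx":-35,"ty":0,"tz":9,"wx":0,"wy":0,"wz":0},{"grip":10,"tx":-35,"ty":0,"tz":9,"wx":0,"wy":0,"wz":0},{"grip":10,"tx":-35,"ty":0,"tz":9,"wx":0,"wy":0,"wz":0}]'
python3 -m handwheel '[{"grip":10,"tx":-35,"ty":0,"tz":9,"wx":0,"wy":0,"wz":0},{"grip":10,"tx":-35,"ty":0,"tz":9,"wx":0,"wy":0,"wz":0},{"grip":10,"tx":-35,"ty":0,"tz":9,"wx":0,"wy":0,"wz":0},{"grip":10,"tx":-35,"ty":0,"tz":9,"wx":0,"wy":0,"wz":0},{"grip":10,"tx":-35,"ty":0,"tz":9,"wx":0,"wy":0,"wz":0},{"grip":10,"tx":-35,"ty":0,"tz":9,"wx":0,"wy":0,"wz":0},{"grip":10,"tx":-30,"ty":0,"tz":8,"wx":0,"wy":0,"wz":0},{"grip":10,"tx":-15,"ty":0,"tz":4,"wx":0,"wy":0,"wz":0},{"grip":10,"tx":0,"ty":0,"tz":0,"wx":0,"wy":0,"wz":0}]'
python3 - <<'E'
from h import *
plan(651,180,60,-10.3);c=cap('scene','s5.png')
E
```

```text
time_s: 6.63
eef_pos: [528.7, -91.0, 184.8]
ee_rot: [0.453, -0.453, 0.546, -0.54]
force: [0.4, -0.2, -1.3]
grip_width: 0.178
time_s: 7.38
eef_pos: [639.2, 149.2, 184.6]
ee_rot: [0.453, -0.455, 0.545, -0.539]
force: [-0.3, 0.1, -1.7]
grip_width: 0.172
t 7.38 tcp [639.2 149.2 184.6] toolY [-0.007  0.006 -1.   ] jaw -10.1 grip mm 14.7 F [-0.3  0.1 -1.7] j [0.05 0.63 1.07 0.01 1.45 0.22]
 shift in present axes [-31.8 124.7   7.2]  shift after turn [-32.4 124.6   6.1]  turn rotvec [ 0.008  0.003 -0.005] turn deg -0.2  alt 179.8
```

```bash
python3 -m handwheel '[{"grip":10,"tx":-16,"ty":15,"tz":3,"wx":0.004,"wy":0,"wz":-0.003},{"grip":10,"tx":-16,"ty":25,"tz":3,"wx":0.004,"wy":0,"wz":-0.002},{"grip":10,"tx":0,"ty":30,"tz":0,"wx":0,"wy":0,"wz":0},{"grip":10,"tx":0,"ty":30,"tz":0,"wx":0,"wy":0,"wz":0},{"grip":10,"tx":0,"ty":30,"tz":0,"wx":0,"wy":0,"wz":0},{"grip":10,"tx":0,"ty":20,"tz":0,"wx":0,"wy":0,"wz":0},{"grip":10,"tx":0,"ty":10,"tz":0,"wx":0,"wy":0,"wz":0},{"grip":10,"tx":0,"ty":0,"tz":0,"wx":0,"wy":0,"wz":0}]'
python3 - <<'E'
from h import *
plan(651,180,-7,-10.3);c=cap('scene','s6.png');zoom(c,(265,240,335,310),8,'z15.png')
c=cap('top','t6.png');zoom(c,(240,130,310,200),8,'z16.png')
E
```

```text
time_s: 8.1
eef_pos: [649.7, 175.4, 24.1]
ee_rot: [0.452, -0.454, 0.543, -0.543]
force: [-0.3, -0.3, -1.8]
grip_width: 0.177
t 8.1 tcp [649.7 175.4  24.1] toolY [-0.002 -0.001 -1.   ] jaw -10.4 grip mm 15.2 F [-0.3 -0.3 -1.8] j [ 0.09  0.81  1.19 -0.    1.15  0.27]
 shift in present axes [-4.8 31.   0.6]  shift after turn [-4.8 31.1  0.5]  turn rotvec [ 0.002 -0.001  0.002] turn deg 0.1  alt -179.9
```

View pics/z15.png

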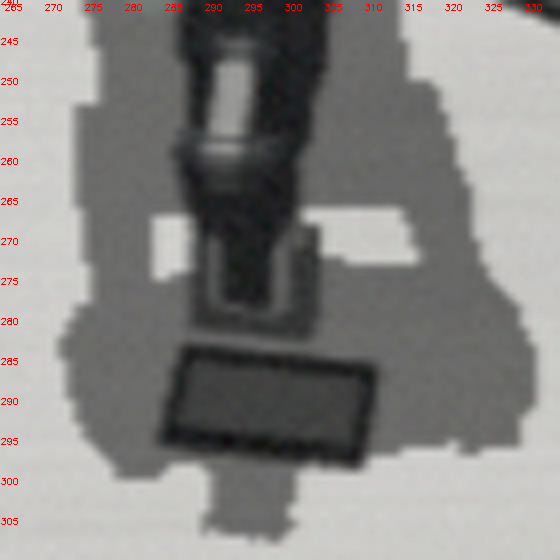

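View pics/z16.png

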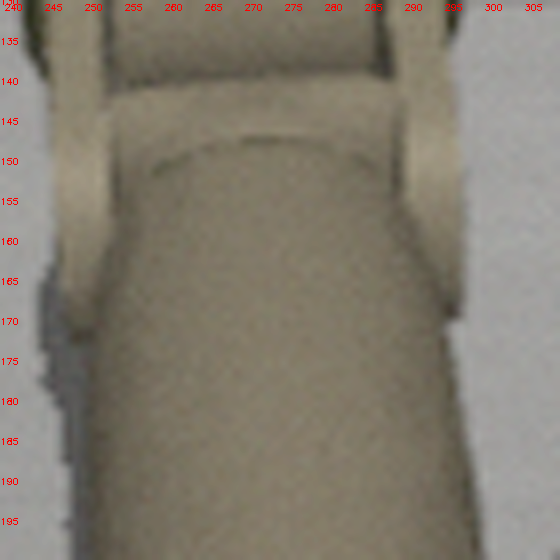

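```bash
python3 - <<'E'
from h import *
c=eyes.capture('scene')
for p in((288,281),(302,282.3),(295,281.7)): print(p,ray(c,*p,35.5).round(1))
R=Ro.from_euler('z',-10.4,degrees=True).as_matrix()
for e in(-18,18): print(proj(c,np.array([649.7,175.4,35.5])+R@[8,e,0]).round(1))
E
```

```text
(288, 281) [655.5 156.1  35.5]
(302, 282.3) [660.6 188.2  35.5]
(295, 281.7) [658.2 172.2  35.5]
[288.1 280.7]
[303.5 282.4]
```

```bash
python3 -m handwheel '[{"grip":10,"tx":-3,"ty":8,"tz":0,"wx":0,"wy":0,"wz":0},{"grip":10,"tx":-2,"ty":10,"tz":0.5,"wx":0,"wy":0,"wz":0},{"grip":10,"tx":0,"ty":6,"tz":0,"wx":0,"wy":0,"wz":0},{"grip":10,"tx":0,"ty":4,"tz":0,"wx":0,"wy":0,"wz":0},{"grip":10,"tx":0,"ty":2,"tz":0,"wx":0,"wy":0,"wz":0},{"grip":10,"tx":0,"ty":0,"tz":0,"wx":0,"wy":0,"wz":0}]'
python3 -m handwheel '[{"grip":10,"tx":0,"ty":1,"tz":0,"wx":0,"wy":0,"wz":0},{"grip":10,"tx":0,"ty":0,"tz":0,"wx":0,"wy":0,"wz":0}]'
python3 -c "
from h import *
plan(651,180,-8,-10.3);c=eyes.capture('scene');zoom(c,(265,240,335,310),8,'z17.png')"
```

```text
time_s: 8.75
eef_pos: [652.3, 181.4, -4.2]
ee_rot: [-0.453, 0.453, -0.542, 0.543]
force: [0.0, 0.1, -1.7]
grip_width: 0.18
time_s: 8.92
eef_pos: [652.8, 181.4, -4.3]
ee_rot: [-0.454, 0.452, -0.542, 0.544]
force: [-0.0, 0.2, -0.6]
grip_width: 0.178
t 8.92 tcp [652.8 181.4  -4.3] toolY [ 0.003 -0.001 -1.   ] jaw -10.3 grip mm 15.2 F [-0.   0.2 -0.6] j [ 0.1   0.85  1.19 -0.    1.1   0.28]
 shift in present axes [ 1.7  3.7 -1.5]  shift after turn [ 1.7  3.7 -1.5]  turn rotvec [-0.003 -0.     0.   ] turn deg 0.0  alt -180.0
```

View pics/z17.png

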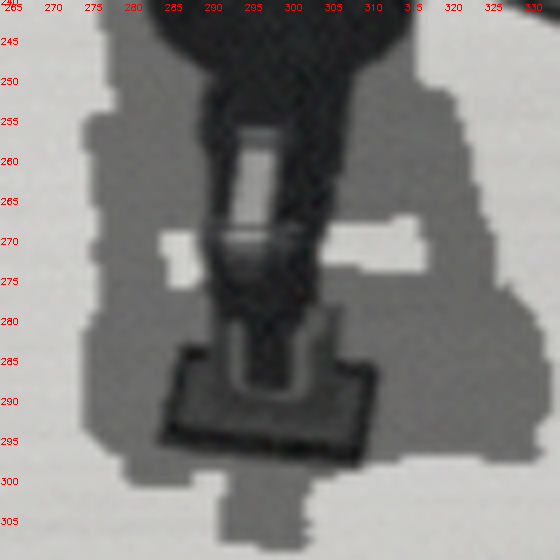

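```bash
python3 -m handwheel '[{"grip":10,"tx":0,"ty":1,"tz":-1,"wx":0,"wy":0,"wz":0},{"grip":10,"tx":0,"ty":0,"tz":0,"wx":0,"wy":0,"wz":0}]'
python3 -m handwheel '[{"grip":10,"tx":0,"ty":1,"tz":0,"wx":0,"wy":0,"wz":0},{"grip":10,"tx":0,"ty":0,"tz":0,"wx":0,"wy":0,"wz":0}]'
python3 -m handwheel '[{"grip":10,"tx":0,"ty":1,"tz":0,"wx":0,"wy":0,"wz":0},{"grip":10,"tx":0,"ty":0,"tz":0,"wx":0,"wy":0,"wz":0}]'
```

```text
time_s: 9.13
eef_pos: [651.5, 181.6, -5.5]
ee_rot: [-0.453, 0.453, -0.542, 0.544]
force: [-0.6, -0.0, -1.5]
grip_width: 0.175
time_s: 9.3
eef_pos: [651.5, 181.6, -6.6]
ee_rot: [-0.453, 0.453, -0.542, 0.544]
force: [-0.1, -0.2, -0.7]
grip_width: 0.175
time_s: 9.47
eef_pos: [651.5, 181.5, -7.7]
ee_rot: [-0.453, 0.453, -0.542, 0.544]
force: [0.6, -0.2, -1.0]
grip_width: 0.173
```

```bash
python3 -m handwheel '[{"grip":10,"tx":0,"ty":1,"tz":0,"wx":0,"wy":0,"wz":0},{"grip":10,"tx":0,"ty":0,"tz":0,"wx":0,"wy":0,"wz":0}]'
python3 -m handwheel '[{"grip":10,"tx":0,"ty":1,"tz":0,"wx":0,"wy":0,"wz":0},{"grip":10,"tx":0,"ty":0,"tz":0,"wx":0,"wy":0,"wz":0}]'
python3 -c "
from h import *
c=eyes.capture('scene');zoom(c,(265,240,335,310),8,'z18.png')"
```

```text
time_s: 9.63
eef_pos: [651.6, 181.5, -8.7]
ee_rot: [-0.453, 0.453, -0.542, 0.544]
force: [0.3, 0.4, -1.0]
grip_width: 0.172
time_s: 9.8
eef_pos: [651.7, 181.6, -8.8]
ee_rot: [-0.454, 0.453, -0.542, 0.544]
force: [-2.2, -0.4, 4.4]
grip_width: 0.172
```

View pics/z18.png

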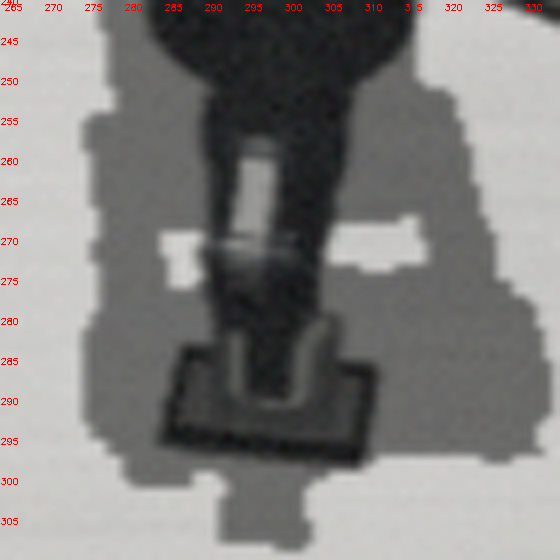

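```bash
python3 -m handwheel '[{"grip":32,"tx":0,"ty":0,"tz":0,"wx":0,"wy":0,"wz":0},{"grip":32,"tx":0,"ty":0,"tz":0,"wx":0,"wy":0,"wz":0},{"grip":32,"tx":0,"ty":0,"tz":0,"wx":0,"wy":0,"wz":0},{"grip":32,"tx":0,"ty":-5,"tz":0,"wx":0,"wy":0,"wz":0},{"grip":32,"tx":0,"ty":-15,"tz":0,"wx":0,"wy":0,"wz":0},{"grip":40,"tx":0,"ty":-30,"tz":0,"wx":0,"wy":0,"wz":0},{"grip":50,"tx":0,"ty":-35,"tz":0,"wx":0,"wy":0,"wz":0},{"grip":60,"tx":0,"ty":-35,"tz":0,"wx":0,"wy":0,"wz":0},{"grip":66,"tx":0,"ty":-35,"tz":0,"wx":0,"wy":0,"wz":0},{"grip":66,"tx":0,"ty":-25,"tz":0,"wx":0,"wy":0,"wz":0}]'
python3 - <<'E'
from h import *
c=cap('scene','s7.png');zoom(c,(265,240,335,310),8,'z19.png')
plan(434,-298,170,0)
E
```

```text
time_s: 10.68
eef_pos: [651.7, 181.8, 174.6]
ee_rot: [-0.455, 0.451, -0.541, 0.544]
force: [0.2, 0.4, 1.1]
grip_width: 0.777
t 10.73 tcp [653.3 182.  179.4] toolY [ 0.013  0.    -1.   ] jaw -10.3 grip mm 65.9 F [1.1 0.1 4.1] j [ 0.1   0.67  1.01 -0.    1.45  0.28]
 shift in present axes [ 511.6    6.2 -130. ]  shift after turn [ 480.     9.4 -219.3]  turn rotvec [-0.013 -0.18  -0.002] turn deg 10.3  alt -169.7
```

View pics/z19.png

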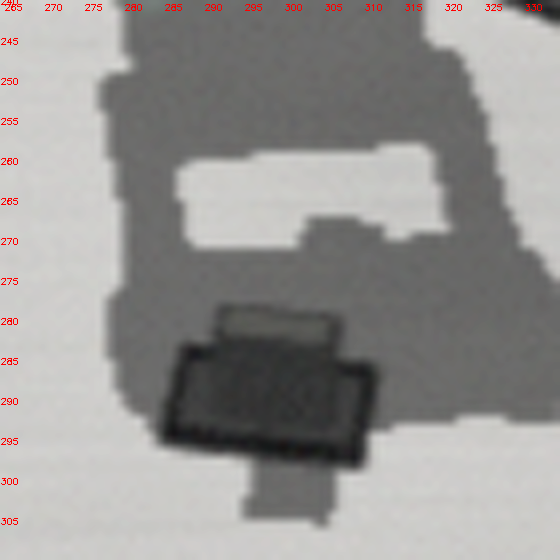

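```bash
python3 - <<'E'
from h import *
c=eyes.capture('scene');zoom(c,(92,190,142,255),9,'z20.png')
d=eyes.capture('top');zoom(d,(405,205,450,260),10,'z21.png')
for p in ((290.5,278.5),(306,279.3),(305.5,283),(290,282.3)): print(ray(c,*p,35).round(1))
print(ray(c,298,280.8,35))
E
```

```text
[646.3 162.   35. ]
[649.7 197.9  35. ]
[662.5 196.1  35. ]
[659.5 160.6  35. ]
[654.64415532 179.18273734  35.        ]
```

View pics/z20.png

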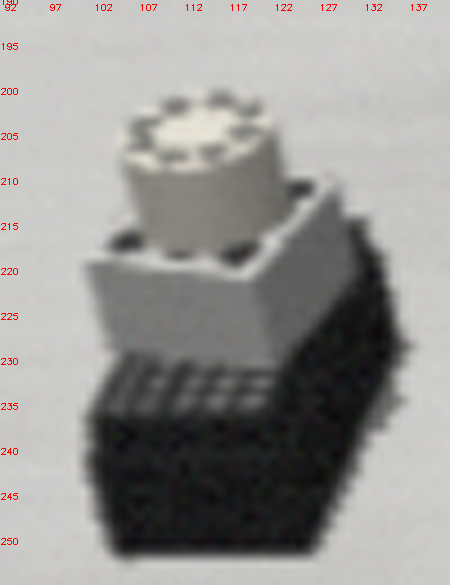

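View pics/z21.png

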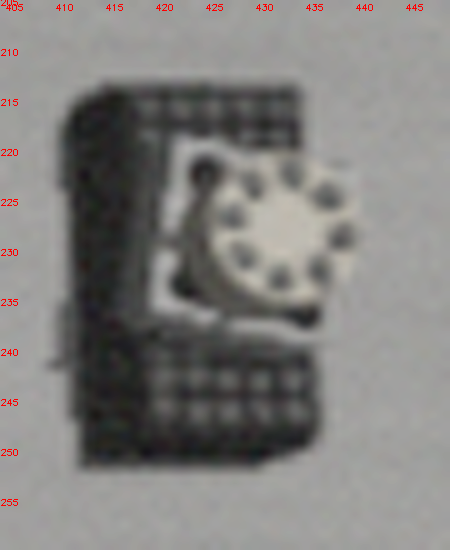

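```bash
python3 - <<'E'
from h import *
s=eyes.capture('scene');t=eyes.capture('top')
S=lambda pts:px(92,190,9,pts);T=lambda pts:px(405,205,10,pts)
a=T([(285.75,225.5)])[0];b=S([(194.6,127.5)])[0]
print('drum',ray(t,*a,114),ray(s,*b,114),tri(t,a,s,b))
def rep(n,c,P,z):
    W=np.array([ray(c,*p,z)[:2] for p in P]);d=np.diff(W,axis=0);print(n,W.round(1).tolist(),'mid of ends',((W[0]+W[-1])/2).round(1),np.linalg.norm(d,axis=1).round(1),np.degrees(np.arctan2(d[:,1],d[:,0])).round(1))
rep('blockS',s,S([(87,262),(250,282),(342,185)]),84)
rep('blockT',t,T([(175,140),(155,310),(320,335)]),84)
rep('rackS',s,S([(92,415),(270,413),(362,215)]),50)
rep('rackS0',s,S([(115,555),(315,553),(403,350)]),0)
rep('rackT',t,T([(137,88),(300,88),(320,440)]),50)
E
```

```text
drum [ 435.08911989 -296.16236883  114.        ] [ 433.67282874 -296.73053304  114.        ] [ 434.98517685 -296.03208803  114.76997526]
blockS [[458.3, -326.9], [469.8, -276.5], [418.4, -263.8]] mid of ends [ 438.4 -295.4] [51.7 52.9] [ 77.2 166.2]
blockT [[465.2, -275.7], [414.5, -267.4], [408.2, -315.2]] mid of ends [ 436.7 -295.4] [51.4 48.2] [170.8 -97.5]
rackS [[486.8, -324.1], [486.8, -272.8], [382.2, -273.9]] mid of ends [ 434.5 -299. ] [ 51.3 104.7] [  89.9 -179.4]
rackS0 [[487.6, -328.3], [487.8, -269.3], [383.2, -270.2]] mid of ends [ 435.4 -299.2] [ 59.  104.6] [  89.8 -179.5]
rackT [[487.8, -276.3], [488.9, -325.7], [381.8, -325.9]] mid of ends [ 434.8 -301.1] [ 49.4 107.1] [ -88.7 -179.9]
```

```bash
python3 -m handwheel '[{"grip":64,"tx":15,"ty":0,"tz":-4,"wx":0,"wy":0,"wz":0},{"grip":64,"tx":30,"ty":0,"tz":-8,"wx":0,"wy":0,"wz":0},{"grip":64,"tx":36,"ty":0,"tz":-9,"wx":0,"wy":0,"wz":0},{"grip":64,"tx":36,"ty":0,"tz":-9,"wx":0,"wy":0,"wz":0},{"grip":64,"tx":36,"ty":0,"tz":-9,"wx":0,"wy":0,"wz":0},{"grip":64,"tx":36,"ty":0,"tz":-9,"wx":0,"wy":0,"wz":0},{"grip":64,"tx":36,"ty":0,"tz":-9,"wx":0,"wy":0,"wz":0},{"grip":64,"tx":36,"ty":0,"tz":-9,"wx":0,"wy":0,"wz":0},{"grip":64,"tx":36,"ty":0,"tz":-9,"wx":0,"wy":0,"wz":0},{"grip":64,"tx":36,"ty":0,"tz":-9,"wx":0,"wy":0,"wz":0}]'
python3 -m handwheel '[{"grip":64,"tx":36,"ty":0,"tz":-9,"wx":0,"wy":0,"wz":0},{"grip":64,"tx":36,"ty":0,"tz":-9,"wx":0,"wy":0,"wz":0},{"grip":64,"tx":36,"ty":0,"tz":-9,"wx":0,"wy":0,"wz":0},{"grip":64,"tx":36,"ty":0,"tz":-9,"wx":0,"wy":0,"wz":0},{"grip":64,"tx":25,"ty":0,"tz":-6,"wx":0,"wy":0,"wz":0},{"grip":64,"tx":0,"ty":0,"tz":0,"wx":0,"wy":0,"wz":0}]'
python3 -c "
from h import *
plan(434.5,-296.4,130,-11)"
```

```text
time_s: 11.77
eef_pos: [507.3, -132.0, 169.1]
ee_rot: [0.453, -0.453, 0.543, -0.543]
force: [0.2, 0.2, -0.5]
grip_width: 0.747
time_s: 12.27
eef_pos: [435.0, -293.0, 168.9]
ee_rot: [0.452, -0.452, 0.544, -0.544]
force: [-0.6, -0.4, 0.2]
grip_width: 0.747
t 12.27 tcp [ 435.  -293.   168.9] toolY [ 0.  0. -1.] jaw -10.6 grip mm 63.8 F [-0.6 -0.4  0.2] j [-0.82  0.34  1.55  0.    1.25 -0.63]
 shift in present axes [ 3.4 38.9  0.1]  shift after turn [ 3.4 38.9  0.1]  turn rotvec [-0.     0.007 -0.   ] turn deg -0.4  alt 179.6
```

```bash
python3 -m handwheel '[{"grip":64,"tx":3.4,"ty":10,"tz":0,"wx":0,"wy":0,"wz":0},{"grip":64,"tx":0,"ty":20,"tz":0,"wx":0,"wy":0,"wz":0},{"grip":64,"tx":0,"ty":20,"tz":0,"wx":0,"wy":0,"wz":0},{"grip":64,"tx":0,"ty":15,"tz":0,"wx":0,"wy":0,"wz":0},{"grip":64,"tx":0,"ty":10,"tz":0,"wx":0,"wy":0,"wz":0},{"grip":64,"tx":0,"ty":5,"tz":0,"wx":0,"wy":0,"wz":0},{"grip":64,"tx":0,"ty":0,"tz":0,"wx":0,"wy":0,"wz":0}]'
python3 - <<'E'
from h import *
plan(434.5,-296.4,70,-11)
s=eyes.capture('scene');zoom(s,(80,160,155,235),8,'z22.png')
E
```

```text
time_s: 12.85
eef_pos: [436.8, -292.0, 89.1]
ee_rot: [0.454, -0.453, 0.543, -0.543]
force: [0.5, 0.2, -0.1]
grip_width: 0.746
t 12.85 tcp [ 436.8 -292.    89.1] toolY [ 0.001  0.001 -1.   ] jaw -10.3 grip mm 63.7 F [ 0.5  0.2 -0.1] j [-0.81  0.43  1.65  0.    1.06 -0.63]
 shift in present axes [ 4.7 19.1 -1.5]  shift after turn [ 4.7 19.1 -1.4]  turn rotvec [-0.001  0.013 -0.001] turn deg -0.7  alt 179.3
```

View pics/z22.png

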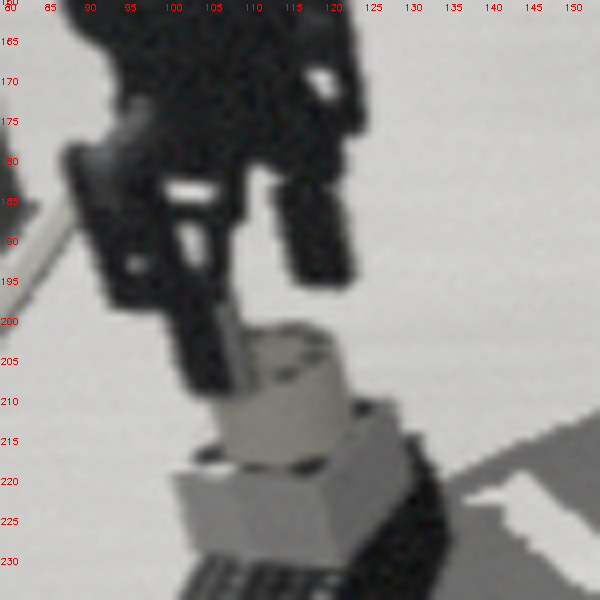

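```bash
python3 -m handwheel '[{"grip":64,"tx":4.5,"ty":6,"tz":-1.4,"wx":0,"wy":0,"wz":0},{"grip":64,"tx":0,"ty":8,"tz":0,"wx":0,"wy":0,"wz":0},{"grip":64,"tx":0,"ty":5,"tz":0,"wx":0,"wy":0,"wz":0},{"grip":64,"tx":0,"ty":0,"tz":0,"wx":0,"wy":0,"wz":0}]'
python3 - <<'E'
from h import *
plan(434.5,-296.4,70,-11)
s=eyes.capture('scene');zoom(s,(80,160,155,235),8,'z23.png')
E
```

```text
time_s: 13.23
eef_pos: [434.3, -296.8, 70.2]
ee_rot: [-0.453, 0.453, -0.543, 0.543]
force: [-0.8, 1.2, -0.6]
grip_width: 0.752
t 13.23 tcp [ 434.3 -296.8   70.2] toolY [ 0.001  0.001 -1.   ] jaw -10.3 grip mm 64.3 F [-0.8  1.2 -0.6] j [-0.82  0.46  1.66  0.    1.02 -0.64]
 shift in present axes [-0.5  0.2  0.1]  shift after turn [-0.5  0.2  0.1]  turn rotvec [-0.001  0.012 -0.001] turn deg -0.7  alt 179.3
```

View pics/z23.png

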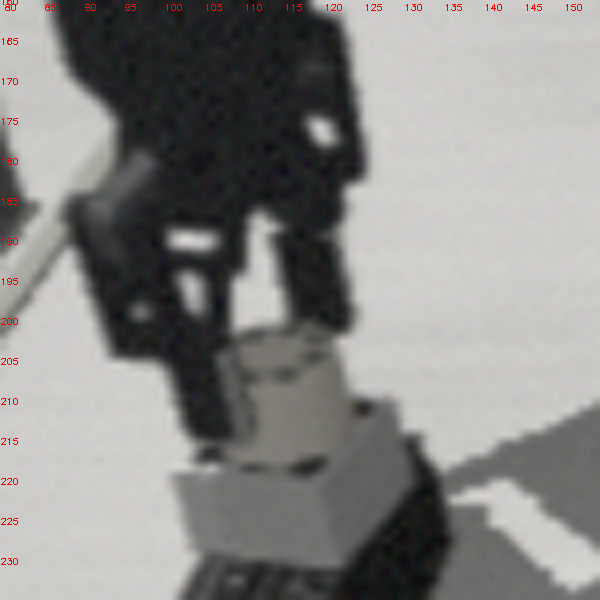

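```bash
python3 - <<'E'
from h import *
c=eyes.capture('scene')
R=Ro.from_euler('z',-10.3,degrees=True).as_matrix()
for h in(94,98,102):
  for d in (-32,32,46): print(h,d,[proj(c,np.array([434.3,-296.8,h])+R@[d,e,0]).round(1) for e in (-11,11)])
E
```

```text
94 -32 [array([116.4, 203.6]), array([124.1, 204.3])]
94 32 [array([104.9, 216.6]), array([112.8, 217.3])]
94 46 [array([102.3, 219.5]), array([110.3, 220.3])]
98 -32 [array([116.1, 202.4]), array([123.8, 203. ])]
98 32 [array([104.6, 215.3]), array([112.5, 216. ])]
98 46 [array([101.9, 218.2]), array([109.9, 219. ])]
102 -32 [array([115.8, 201.1]), array([123.5, 201.8])]
102 32 [array([104.2, 214. ]), array([112.2, 214.7])]
102 46 [array([101.6, 216.9]), array([109.6, 217.7])]
```

```bash
python3 -m handwheel '[{"grip":38,"tx":0,"ty":0,"tz":0,"wx":0,"wy":0,"wz":0},{"grip":38,"tx":0,"ty":0,"tz":0,"wx":0,"wy":0,"wz":0},{"grip":38,"tx":0,"ty":0,"tz":0,"wx":0,"wy":0,"wz":0},{"grip":38,"tx":0,"ty":0,"tz":0,"wx":0,"wy":0,"wz":0},{"grip":38,"tx":0,"ty":0,"tz":0,"wx":0,"wy":0,"wz":0},{"grip":38,"tx":0,"ty":0,"tz":0,"wx":0,"wy":0,"wz":0}]' 40
python3 -m handwheel '[{"grip":38,"tx":0,"ty":-2,"tz":0,"wx":0,"wy":0,"wz":0},{"grip":38,"tx":0,"ty":-5,"tz":0,"wx":0,"wy":0,"wz":0},{"grip":38,"tx":0,"ty":-12,"tz":0,"wx":0,"wy":0,"wz":0},{"grip":38,"tx":0,"ty":-25,"tz":0,"wx":0,"wy":0,"wz":0},{"grip":38,"tx":0,"ty":-25,"tz":0,"wx":0,"wy":0,"wz":0},{"grip":38,"tx":0,"ty":-15,"tz":0,"wx":0,"wy":0,"wz":0},{"grip":38,"tx":0,"ty":0,"tz":0,"wx":0,"wy":0,"wz":0}]'
python3 - <<'E'
from h import *
plan(621.5,-155.7,150,-11)
s=eyes.capture('scene');zoom(s,(80,160,155,235),8,'z24.png')
E
```

```text
time_s: 13.83
eef_pos: [435.1, -297.5, 72.0]
ee_rot: [-0.454, 0.453, -0.542, 0.544]
force: [-0.4, 0.4, 5.6]
grip_width: 0.493
time_s: 14.42
eef_pos: [435.6, -298.1, 158.7]
ee_rot: [-0.454, 0.452, -0.54, 0.546]
force: [-0.0, -0.7, -0.0]
grip_width: 0.498
t 14.42 tcp [ 435.6 -298.1  158.7] toolY [ 0.006 -0.005 -1.   ] jaw -10.3 grip mm 42.5 F [-0.  -0.7 -0. ] j [-0.82  0.35  1.57  0.    1.21 -0.64]
 shift in present axes [-173.4    9.1  157.3]  shift after turn [-175.3    8.7  155.3]  turn rotvec [-0.007  0.012  0.004] turn deg -0.7  alt 179.3
```

View pics/z24.png

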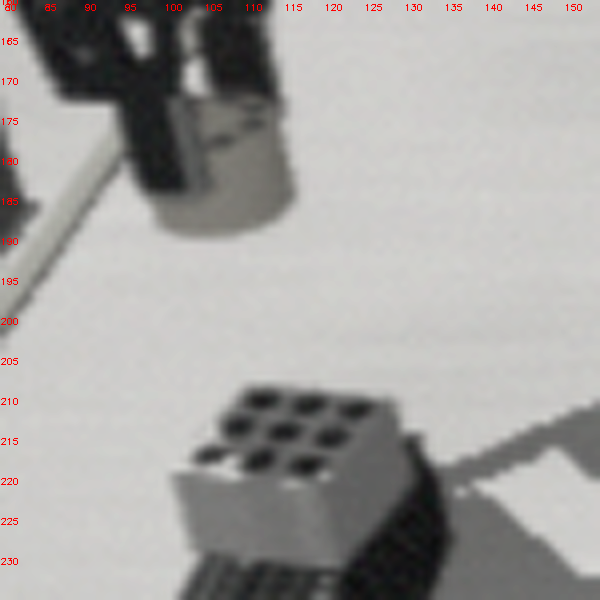

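```bash
python3 -m handwheel '[{"grip":38,"tx":-10,"ty":0,"tz":9,"wx":0,"wy":0,"wz":0},{"grip":38,"tx":-20,"ty":0,"tz":18,"wx":0,"wy":0,"wz":0},{"grip":38,"tx":-25,"ty":0,"tz":23,"wx":0,"wy":0,"wz":0},{"grip":38,"tx":-25,"ty":0,"tz":23,"wx":0,"wy":0,"wz":0},{"grip":38,"tx":-25,"ty":0,"tz":23,"wx":0,"wy":0,"wz":0},{"grip":38,"tx":-25,"ty":0,"tz":23,"wx":0,"wy":0,"wz":0},{"grip":38,"tx":-20,"ty":0,"tz":18,"wx":0,"wy":0,"wz":0},{"grip":38,"tx":-15,"ty":0,"tz":13,"wx":0,"wy":0,"wz":0},{"grip":38,"tx":-8,"ty":0,"tz":7,"wx":0,"wy":0,"wz":0},{"grip":38,"tx":0,"ty":0,"tz":0,"wx":0,"wy":0,"wz":0}]'
python3 -c "
from h import *
plan(621.5,-155.7,30,-10.3)"
```

```text
time_s: 15.3
eef_pos: [620.5, -153.6, 153.9]
ee_rot: [0.454, -0.453, 0.542, -0.542]
force: [0.0, -0.3, -1.0]
grip_width: 0.494
t 15.3 tcp [ 620.5 -153.6  153.9] toolY [ 0.  0. -1.] jaw -10.2 grip mm 42.2 F [ 0.  -0.3 -1. ] j [-0.43  0.61  1.19  0.    1.35 -0.25]
 shift in present axes [  2.  123.9   1.3]  shift after turn [  1.9 123.9   1.4]  turn rotvec [-0.     0.002 -0.   ] turn deg -0.1  alt 179.9
```

```bash
python3 -m handwheel '[{"grip":38,"tx":2,"ty":12,"tz":1.3,"wx":0,"wy":0,"wz":0},{"grip":38,"tx":0,"ty":25,"tz":0,"wx":0,"wy":0,"wz":0},{"grip":38,"tx":0,"ty":30,"tz":0,"wx":0,"wy":0,"wz":0},{"grip":38,"tx":0,"ty":30,"tz":0,"wx":0,"wy":0,"wz":0},{"grip":38,"tx":0,"ty":20,"tz":0,"wx":0,"wy":0,"wz":0},{"grip":38,"tx":0,"ty":9,"tz":0,"wx":0,"wy":0,"wz":0},{"grip":38,"tx":0,"ty":0,"tz":0,"wx":0,"wy":0,"wz":0}]'
python3 - <<'E'
from h import *
plan(621.5,-155.7,-5,-10.3)
s=eyes.capture('scene');zoom(s,(120,230,195,305),8,'z25.png')
E
```

```text
time_s: 15.88
eef_pos: [619.3, -157.9, 27.1]
ee_rot: [0.452, -0.453, 0.544, -0.543]
force: [-0.8, -1.0, -0.5]
grip_width: 0.494
t 15.88 tcp [ 619.3 -157.9   27.1] toolY [-0.002  0.001 -1.   ] jaw -10.4 grip mm 42.2 F [-0.8 -1.  -0.5] j [-0.43  0.74  1.32  0.    1.09 -0.25]
 shift in present axes [-2.5 32.1  1.9]  shift after turn [-2.6 32.1  1.8]  turn rotvec [ 0.002 -0.002 -0.001] turn deg 0.1  alt -179.9
```

View pics/z25.png

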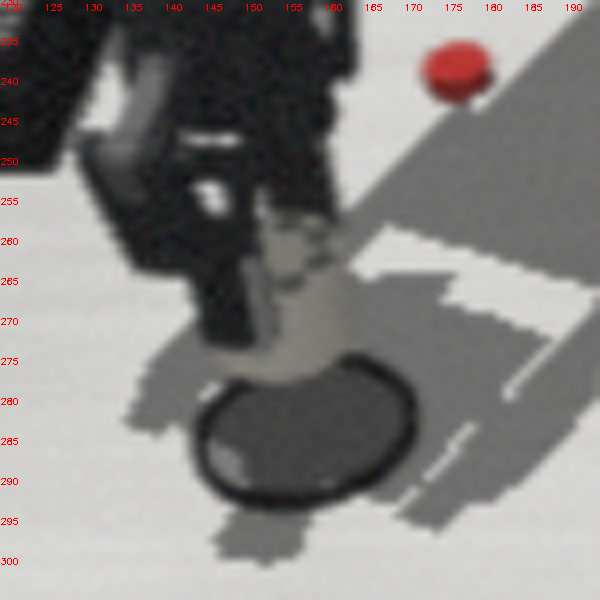

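```bash
python3 - <<'E'
from h import *
c=eyes.capture('scene')
a=np.linspace(0,2*np.pi,72)
for z in(37,39,41):
  P=np.array([proj(c,[619.3+22*np.cos(t),-157.9+22*np.sin(t),z]) for t in a]);i=P[:,1].argmax();print(z,P[:,0].min(),P[:,0].max(),P[i])
E
```

```text
37 145.78772673713345 164.78493611187534 [153.22486994 278.02775497]
39 145.6408815385209 164.65789344431076 [153.08364763 277.37242882]
41 145.4937437936641 164.53059945979226 [152.94214038 276.71578046]
```

```bash
python3 -m handwheel '[{"grip":38,"tx":-3,"ty":8,"tz":1.8,"wx":0,"wy":0,"wz":0},{"grip":38,"tx":0,"ty":12,"tz":0,"wx":0,"wy":0,"wz":0},{"grip":38,"tx":0,"ty":8,"tz":0,"wx":0,"wy":0,"wz":0},{"grip":38,"tx":0,"ty":4,"tz":0,"wx":0,"wy":0,"wz":0},{"grip":38,"tx":0,"ty":0,"tz":0,"wx":0,"wy":0,"wz":0}]'
python3 -m handwheel '[{"grip":38,"tx":0,"ty":1,"tz":0,"wx":0,"wy":0,"wz":0},{"grip":38,"tx":0,"ty":0,"tz":0,"wx":0,"wy":0,"wz":0}]'
python3 -m handwheel '[{"grip":38,"tx":0,"ty":1,"tz":0,"wx":0,"wy":0,"wz":0},{"grip":38,"tx":0,"ty":0,"tz":0,"wx":0,"wy":0,"wz":0}]'
```

```text
time_s: 16.4
eef_pos: [623.0, -154.5, -3.7]
ee_rot: [-0.453, 0.453, -0.543, 0.543]
force: [-0.3, 1.1, -1.5]
grip_width: 0.494
time_s: 16.57
eef_pos: [623.8, -154.9, -3.1]
ee_rot: [-0.454, 0.453, -0.542, 0.544]
force: [-0.2, 0.2, -0.4]
grip_width: 0.492
time_s: 16.73
eef_pos: [623.8, -154.8, -4.1]
ee_rot: [-0.454, 0.453, -0.542, 0.544]
force: [-0.3, 0.3, 0.1]
grip_width: 0.499
```

```bash
python3 -m handwheel '[{"grip":38,"tx":0,"ty":1.5,"tz":-1,"wx":0,"wy":0,"wz":0},{"grip":38,"tx":0,"ty":1,"tz":0,"wx":0,"wy":0,"wz":0},{"grip":38,"tx":0,"ty":0,"tz":0,"wx":0,"wy":0,"wz":0}]'
python3 -m handwheel '[{"grip":38,"tx":0,"ty":1,"tz":-0.5,"wx":0,"wy":0,"wz":0},{"grip":38,"tx":0,"ty":0,"tz":0,"wx":0,"wy":0,"wz":0}]'
python3 -m handwheel '[{"grip":38,"tx":0,"ty":1,"tz":0,"wx":0,"wy":0,"wz":0},{"grip":38,"tx":0,"ty":0,"tz":0,"wx":0,"wy":0,"wz":0}]'
```

```text
time_s: 16.98
eef_pos: [622.5, -154.5, -7.0]
ee_rot: [-0.453, 0.453, -0.542, 0.544]
force: [-0.9, 0.9, -0.5]
grip_width: 0.495
time_s: 17.15
eef_pos: [622.1, -154.4, -8.0]
ee_rot: [-0.453, 0.453, -0.542, 0.544]
force: [-0.1, -1.0, -1.3]
grip_width: 0.492
time_s: 17.32
eef_pos: [622.2, -154.5, -8.9]
ee_rot: [-0.454, 0.453, -0.542, 0.544]
force: [-0.4, 0.2, -0.7]
grip_width: 0.492
```

```bash
python3 -m handwheel '[{"grip":38,"tx":0,"ty":1,"tz":0,"wx":0,"wy":0,"wz":0},{"grip":38,"tx":0,"ty":0,"tz":0,"wx":0,"wy":0,"wz":0}]'
python3 - <<'E'
from h import *
s=eyes.capture('scene');zoom(s,(120,230,195,305),8,'z26.png')
E
```

```text
time_s: 17.48
eef_pos: [622.3, -154.5, -9.0]
ee_rot: [-0.454, 0.453, -0.542, 0.544]
force: [-3.6, 1.1, 5.7]
grip_width: 0.497
```

View pics/z26.png

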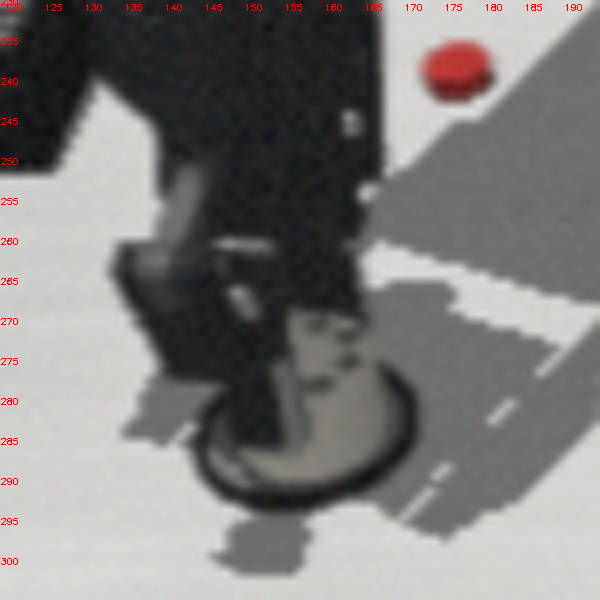

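Contact was at the predicted height, with the drum inside the rim. I'll release and lift.

```bash
python3 -m handwheel '[{"grip":60,"tx":0,"ty":0,"tz":0,"wx":0,"wy":0,"wz":0},{"grip":60,"tx":0,"ty":0,"tz":0,"wx":0,"wy":0,"wz":0},{"grip":60,"tx":0,"ty":0,"tz":0,"wx":0,"wy":0,"wz":0},{"grip":60,"tx":0,"ty":0,"tz":0,"wx":0,"wy":0,"wz":0},{"grip":60,"tx":0,"ty":-5,"tz":0,"wx":0,"wy":0,"wz":0},{"grip":60,"tx":0,"ty":-15,"tz":0,"wx":0,"wy":0,"wz":0},{"grip":60,"tx":0,"ty":-30,"tz":0,"wx":0,"wy":0,"wz":0},{"grip":66,"tx":0,"ty":-35,"tz":0,"wx":0,"wy":0,"wz":0},{"grip":72,"tx":0,"ty":-35,"tz":0,"wx":0,"wy":0,"wz":0},{"grip":74,"tx":0,"ty":-20,"tz":0,"wx":0,"wy":0,"wz":0}]'
python3 - <<'E'
from h import *
s=cap('scene','s8.png');zoom(s,(120,230,195,305),8,'z27.png')
plan(437.5,-295.4,130,-11)
t=cap('top','t8.png');zoom(t,(390,205,450,265),8,'z28.png')
E
```

```text
time_s: 18.37
eef_pos: [622.9, -154.8, 134.9]
ee_rot: [-0.454, 0.452, -0.54, 0.545]
force: [0.2, -0.0, -1.2]
grip_width: 0.866
t 18.42 tcp [ 624.1 -155.3  137.9] toolY [ 0.012 -0.005 -1.   ] jaw -10.3 grip mm 73.6 F [ 1.5 -0.4  3.6] j [-0.43  0.62  1.21  0.    1.3  -0.25]
 shift in present axes [ 171.2    6.4 -158.6]  shift after turn [ 173.2    7.9 -156.4]  turn rotvec [-0.012  0.012  0.003] turn deg -0.7  alt 179.3
```

View pics/z27.png

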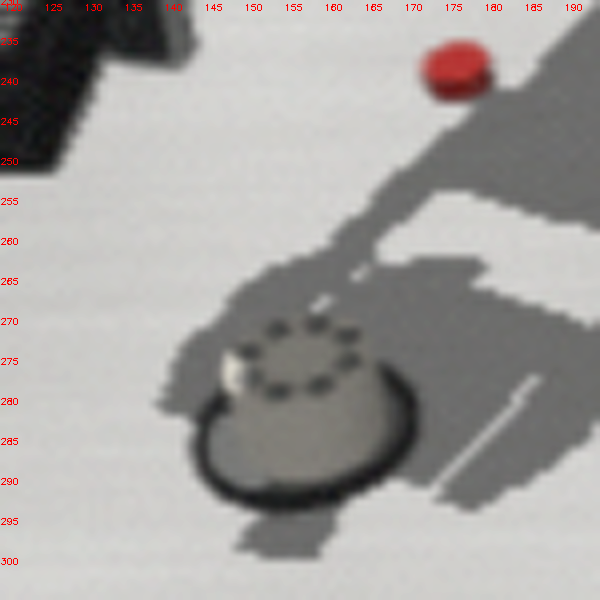

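View pics/z28.png

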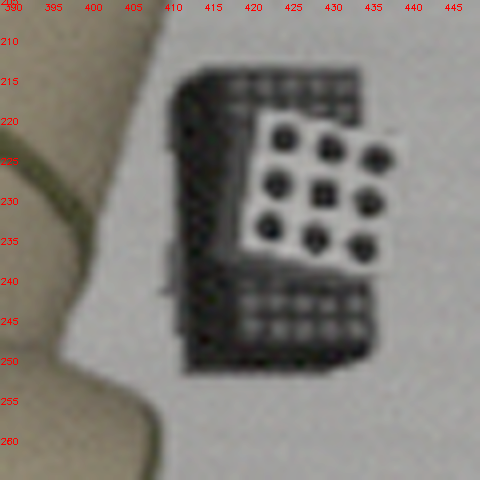

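```bash
python3 - <<'E'
from h import *
s=eyes.capture('scene');t=eyes.capture('top')
p=px(120,230,8,[(301,356)])[0];print('drum',ray(s,*p,33))
H=px(390,205,8,[(285,138),(331,148),(377,158),(278,184),(323,192),(370,203),(269,227),(315,237),(362,247)])
W=np.array([ray(t,*p,84)[:2] for p in H]);print('blk',W.mean(0))
for a,b in((0,2),(3,5),(6,8),(0,6),(1,7),(2,8)): d=W[b]-W[a];print(np.linalg.norm(d).round(1),np.degrees(np.arctan2(d[1],d[0])).round(1)%90)
E
```

```text
drum [ 622.47662812 -153.41144274   33.        ]
blk [ 435.63580249 -297.4661783 ]
34.1 78.7
33.9 79.3
34.3 78.9
34.1 77.30000000000001
34.1 77.19999999999999
34.0 77.6
```

```bash
python3 -m handwheel '[{"grip":74,"tx":10,"ty":0,"tz":-10,"wx":0,"wy":0.01,"wz":0},{"grip":74,"tx":20,"ty":0,"tz":-18,"wx":0,"wy":0.01,"wz":0},{"grip":74,"tx":26,"ty":0,"tz":-24,"wx":0,"wy":0,"wz":0},{"grip":74,"tx":26,"ty":0,"tz":-24,"wx":0,"wy":0,"wz":0},{"grip":74,"tx":26,"ty":0,"tz":-24,"wx":0,"wy":0,"wz":0},{"grip":74,"tx":26,"ty":0,"tz":-24,"wx":0,"wy":0,"wz":0},{"grip":74,"tx":20,"ty":0,"tz":-18,"wx":0,"wy":0,"wz":0},{"grip":74,"tx":15,"ty":0,"tz":-12,"wx":0,"wy":0.01,"wz":0},{"grip":74,"tx":0,"ty":0,"tz":0,"wx":0,"wy":0,"wz":0}]'
python3 -c "
from h import *
plan(436.5,-296.5,60,-12)"
```

```text
time_s: 19.32
eef_pos: [435.0, -291.3, 128.5]
ee_rot: [0.444, -0.444, 0.551, -0.55]
force: [-0.2, -0.5, -0.7]
grip_width: 0.865
t 19.32 tcp [ 435.  -291.3  128.5] toolY [-0.     0.001 -1.   ] jaw -12.3 grip mm 73.9 F [-0.2 -0.5 -0.7] j [-0.81  0.38  1.61  0.    1.15 -0.6 ]
 shift in present axes [ 4.9 68.5  2.7]  shift after turn [ 4.8 68.5  2.6]  turn rotvec [ 0.    -0.004 -0.001] turn deg 0.3  alt -179.7
```

```bash
python3 -m handwheel '[{"grip":74,"tx":4.8,"ty":8,"tz":2.6,"wx":0,"wy":0,"wz":0},{"grip":74,"tx":0,"ty":15,"tz":0,"wx":0,"wy":0,"wz":0},{"grip":74,"tx":0,"ty":20,"tz":0,"wx":0,"wy":0,"wz":0},{"grip":74,"tx":0,"ty":15,"tz":0,"wx":0,"wy":0,"wz":0},{"grip":74,"tx":0,"ty":8,"tz":0,"wx":0,"wy":0,"wz":0},{"grip":74,"tx":0,"ty":0,"tz":0,"wx":0,"wy":0,"wz":0}]'
python3 - <<'E'
from h import *
plan(436.5,-296.5,32,-12)
s=eyes.capture('scene');zoom(s,(80,180,155,255),8,'z29.png')
E
```

```text
time_s: 19.82
eef_pos: [439.1, -293.8, 61.4]
ee_rot: [0.446, -0.445, 0.55, -0.549]
force: [-0.3, -0.2, -0.1]
grip_width: 0.866
t 19.82 tcp [ 439.1 -293.8   61.4] toolY [-0.001  0.003 -1.   ] jaw -12.0 grip mm 73.9 F [-0.3 -0.2 -0.1] j [-0.81  0.48  1.66  0.    1.   -0.6 ]
 shift in present axes [ 3.3 29.4 -1.9]  shift after turn [ 3.2 29.4 -2. ]  turn rotvec [ 0.001  0.    -0.002] turn deg -0.0  alt 180.0
```

View pics/z29.png

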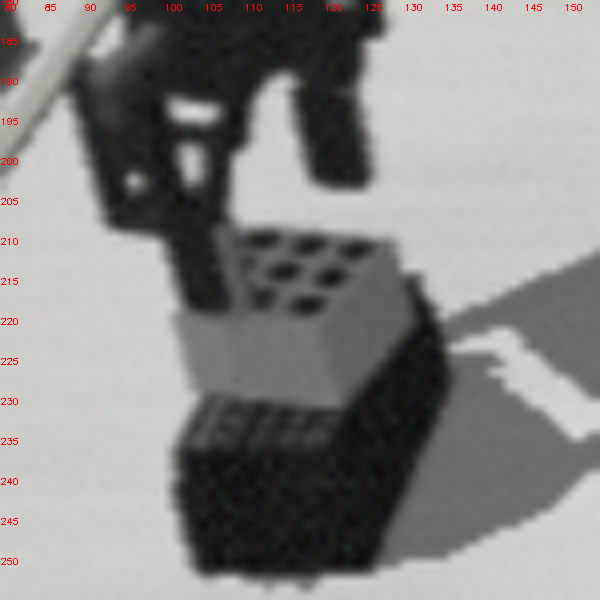

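```bash
python3 -m handwheel '[{"grip":74,"tx":2,"ty":6,"tz":-2,"wx":0,"wy":0,"wz":0},{"grip":74,"tx":1,"ty":10,"tz":0,"wx":0,"wy":0,"wz":0},{"grip":74,"tx":0,"ty":8,"tz":0,"wx":0,"wy":0,"wz":0},{"grip":74,"tx":0,"ty":4,"tz":0,"wx":0,"wy":0,"wz":0},{"grip":74,"tx":0,"ty":0,"tz":0,"wx":0,"wy":0,"wz":0}]'
python3 - <<'E'
from h import *
plan(436.5,-296.5,32,-12)
s=eyes.capture('scene');zoom(s,(80,180,155,255),8,'z30.png')
E
```

```text
time_s: 20.28
eef_pos: [436.4, -297.3, 34.8]
ee_rot: [-0.445, 0.444, -0.55, 0.55]
force: [-0.5, 0.3, 0.1]
grip_width: 0.863
t 20.28 tcp [ 436.4 -297.3   34.8] toolY [ 0.001  0.001 -1.   ] jaw -12.0 grip mm 73.7 F [-0.5  0.3  0.1] j [-0.82  0.52  1.68  0.    0.94 -0.61]
 shift in present axes [-0.8  2.8 -0.1]  shift after turn [-0.8  2.8 -0.1]  turn rotvec [-0.001 -0.001 -0.001] turn deg 0.0  alt -180.0
```

View pics/z30.png

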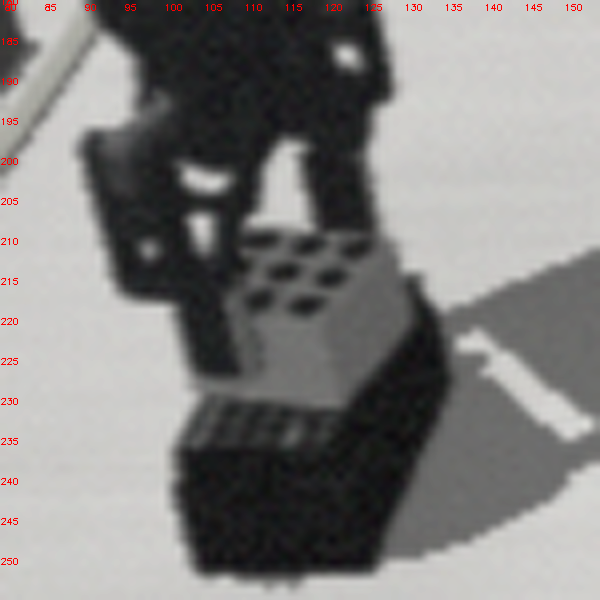

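```bash
python3 -m handwheel '[{"grip":66,"tx":-1,"ty":3,"tz":0,"wx":0,"wy":0,"wz":0},{"grip":48,"tx":0,"ty":0,"tz":0,"wx":0,"wy":0,"wz":0},{"grip":48,"tx":0,"ty":0,"tz":0,"wx":0,"wy":0,"wz":0},{"grip":48,"tx":0,"ty":0,"tz":0,"wx":0,"wy":0,"wz":0},{"grip":48,"tx":0,"ty":0,"tz":0,"wx":0,"wy":0,"wz":0},{"grip":48,"tx":0,"ty":0,"tz":0,"wx":0,"wy":0,"wz":0}]' 50
python3 - <<'E'
from h import *
plan(436.5,-296.5,32,-12)
s=eyes.capture('scene');zoom(s,(80,180,155,255),8,'z31.png')
E
```

```text
time_s: 20.83
eef_pos: [437.2, -296.7, 33.1]
ee_rot: [-0.445, 0.444, -0.549, 0.55]
force: [-0.6, 0.9, 1.8]
grip_width: 0.618
t 20.83 tcp [ 437.2 -296.7   33.1] toolY [ 0.003 -0.001 -1.   ] jaw -12.0 grip mm 52.8 F [-0.6  0.9  1.8] j [-0.82  0.52  1.69  0.    0.93 -0.61]
 shift in present axes [-0.1  1.1 -0.7]  shift after turn [-0.1  1.1 -0.7]  turn rotvec [-0.003 -0.     0.   ] turn deg 0.0  alt -180.0
```

View pics/z31.png

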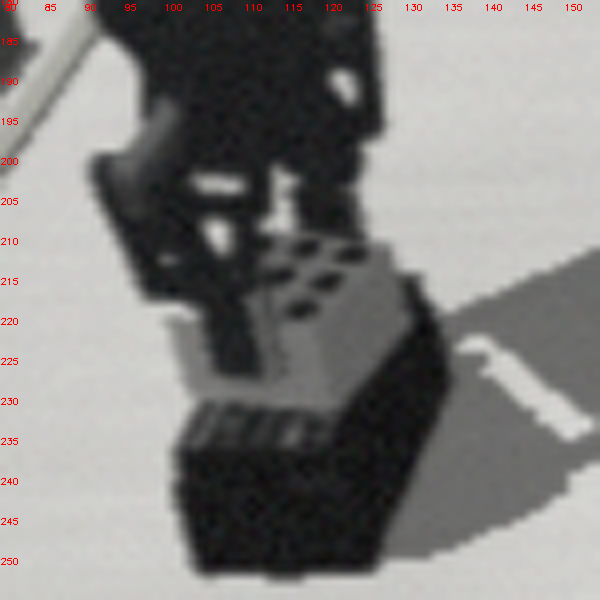

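```bash
python3 -m handwheel '[{"grip":48,"tx":0,"ty":-2,"tz":0,"wx":0,"wy":0,"wz":0},{"grip":48,"tx":0,"ty":-5,"tz":0,"wx":0,"wy":0,"wz":0},{"grip":48,"tx":0,"ty":-12,"tz":0,"wx":0,"wy":0,"wz":0},{"grip":48,"tx":0,"ty":-25,"tz":0,"wx":0,"wy":0,"wz":0},{"grip":48,"tx":0,"ty":-30,"tz":0,"wx":0,"wy":0,"wz":0},{"grip":48,"tx":0,"ty":-30,"tz":0,"wx":0,"wy":0,"wz":0},{"grip":48,"tx":0,"ty":-15,"tz":0,"wx":0,"wy":0,"wz":0},{"grip":48,"tx":0,"ty":0,"tz":0,"wx":0,"wy":0,"wz":0}]'
python3 - <<'E'
from h import *
plan(438.3,314,150,-38.6)
s=cap('scene','s9.png');zoom(s,(70,160,145,255),6,'z32.png')
E
```

```text
time_s: 21.55
eef_pos: [437.9, -297.8, 155.5]
ee_rot: [-0.445, 0.444, -0.547, 0.553]
force: [0.0, -0.1, -1.5]
grip_width: 0.622
t 21.55 tcp [ 437.9 -297.8  155.5] toolY [ 0.007 -0.006 -1.   ] jaw -12.0 grip mm 53.1 F [ 0.  -0.1 -1.5] j [-0.82  0.36  1.57  0.    1.21 -0.61]
 shift in present axes [-598.4    2.  -127.1]  shift after turn [-478.4    5.5 -381.3]  turn rotvec [-0.009  0.464  0.002] turn deg -26.6  alt 153.4
```

View pics/z32.png

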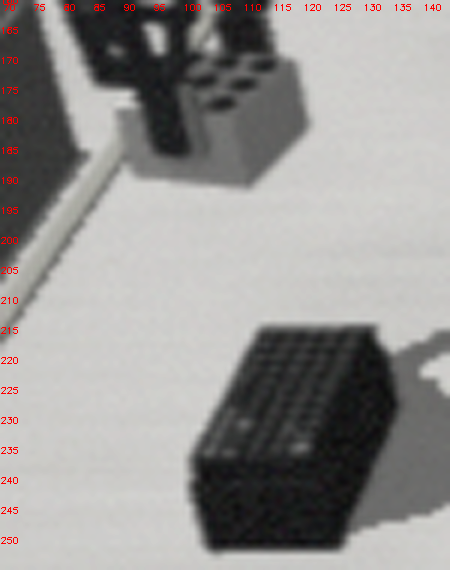

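```bash
python3 -m handwheel '[{"grip":48,"tx":0,"ty":0,"tz":0,"wx":-0.004,"wy":0.11,"wz":0},{"grip":48,"tx":0,"ty":0,"tz":0,"wx":-0.004,"wy":0.12,"wz":0},{"grip":48,"tx":0,"ty":0,"tz":0,"wx":0,"wy":0.12,"wz":0},{"grip":48,"tx":0,"ty":0,"tz":0,"wx":0,"wy":0.114,"wz":0},{"grip":48,"tx":-10,"ty":0,"tz":-8,"wx":0,"wy":0,"wz":0},{"grip":48,"tx":-20,"ty":0,"tz":-16,"wx":0,"wy":0,"wz":0},{"grip":48,"tx":-30,"ty":0,"tz":-24,"wx":0,"wy":0,"wz":0},{"grip":48,"tx":-30,"ty":0,"tz":-24,"wx":0,"wy":0,"wz":0},{"grip":48,"tx":-30,"ty":0,"tz":-24,"wx":0,"wy":0,"wz":0},{"grip":48,"tx":-30,"ty":0,"tz":-24,"wx":0,"wy":0,"wz":0}]'
python3 -m handwheel '[{"grip":48,"tx":-30,"ty":0,"tz":-24,"wx":0,"wy":0,"wz":0},{"grip":48,"tx":-30,"ty":0,"tz":-24,"wx":0,"wy":0,"wz":0},{"grip":48,"tx":-30,"ty":0,"tz":-24,"wx":0,"wy":0,"wz":0},{"grip":48,"tx":-30,"ty":0,"tz":-24,"wx":0,"wy":0,"wz":0},{"grip":48,"tx":-30,"ty":0,"tz":-24,"wx":0,"wy":0,"wz":0},{"grip":48,"tx":-30,"ty":0,"tz":-24,"wx":0,"wy":0,"wz":0},{"grip":48,"tx":-30,"ty":0,"tz":-24,"wx":0,"wy":0,"wz":0},{"grip":48,"tx":-30,"ty":0,"tz":-24,"wx":0,"wy":0,"wz":0},{"grip":48,"tx":-30,"ty":0,"tz":-24,"wx":0,"wy":0,"wz":0},{"grip":48,"tx":-20,"ty":0,"tz":-16,"wx":0,"wy":0,"wz":0}]'
python3 -m handwheel '[{"grip":48,"tx":-20,"ty":0,"tz":-16,"wx":0,"wy":0,"wz":0},{"grip":48,"tx":-10,"ty":0,"tz":-8,"wx":0,"wy":0,"wz":0},{"grip":48,"tx":0,"ty":0,"tz":0,"wx":0,"wy":0,"wz":0}]'
python3 -c "
from h import *
plan(438.3,314,20,-38.6)"
```

```text
time_s: 22.43
eef_pos: [435.4, -101.8, 151.0]
ee_rot: [0.306, -0.309, 0.639, -0.635]
force: [1.9, -0.5, -1.2]
grip_width: 0.623
time_s: 23.27
eef_pos: [434.4, 270.1, 151.5]
ee_rot: [0.306, -0.31, 0.638, -0.635]
force: [1.0, 0.3, -2.9]
grip_width: 0.619
time_s: 23.52
eef_pos: [435.0, 307.1, 151.7]
ee_rot: [0.306, -0.31, 0.638, -0.635]
force: [0.3, -0.0, -2.7]
grip_width: 0.628
t 23.52 tcp [435.  307.1 151.7] toolY [-0.007  0.001 -1.   ] jaw -38.3 grip mm 53.6 F [ 0.3 -0.  -2.7] j [0.39 0.38 1.55 0.   1.22 1.06]
 shift in present axes [ -7.9 131.7  -0.8]  shift after turn [ -7.4 131.7  -1.7]  turn rotvec [0.006 0.005 0.003] turn deg -0.3  alt 179.7
```

```bash
python3 -m handwheel '[{"grip":48,"tx":-4,"ty":12,"tz":-1,"wx":0.003,"wy":0.003,"wz":0.001},{"grip":48,"tx":-3.5,"ty":25,"tz":-1,"wx":0.003,"wy":0.002,"wz":0.001},{"grip":48,"tx":0,"ty":30,"tz":0,"wx":0,"wy":0,"wz":0},{"grip":48,"tx":0,"ty":30,"tz":0,"wx":0,"wy":0,"wz":0},{"grip":48,"tx":0,"ty":20,"tz":0,"wx":0,"wy":0,"wz":0},{"grip":48,"tx":0,"ty":12,"tz":0,"wx":0,"wy":0,"wz":0},{"grip":48,"tx":0,"ty":0,"tz":0,"wx":0,"wy":0,"wz":0}]'
python3 - <<'E'
from h import *
plan(438.3,314,-10,-38.6)
s=cap('scene','s10.png');zoom(s,(310,180,385,255),8,'z33.png')
s8=sense()['eef_pos'];R=Ro.from_euler('z',-38.5,degrees=True).as_matrix()
print([proj(s,s8+[0,0,17]+R@[d,e,0]).round(1) for d,e in((27,-27),(27,27),(-27,27))])
E
```

```text
time_s: 24.1
eef_pos: [437.5, 310.5, 20.9]
ee_rot: [-0.303, 0.307, -0.638, 0.638]
force: [0.7, -0.2, -2.5]
grip_width: 0.616
t 24.1 tcp [437.5 310.5  20.9] toolY [-0.005 -0.003 -1.   ] jaw -38.9 grip mm 52.6 F [ 0.7 -0.2 -2.5] j [ 0.4   0.56  1.66 -0.    0.93  1.08]
 shift in present axes [-3.4 30.9 -1.5]  shift after turn [-3.3 30.9 -1.6]  turn rotvec [ 0.002 -0.005  0.006] turn deg 0.3  alt -179.7
[array([330.7, 226.5]), array([348. , 233.6]), array([358.7, 224.3])]
```

View pics/z33.png

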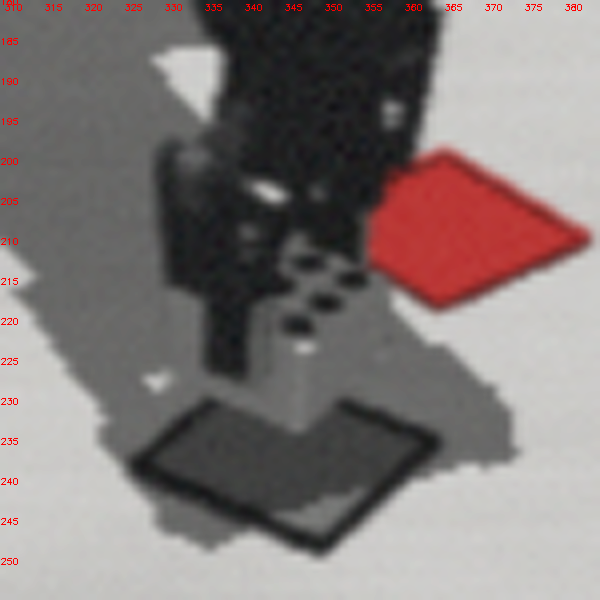

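```bash
python3 -m handwheel '[{"grip":48,"tx":-3,"ty":8,"tz":-2,"wx":0,"wy":-0.004,"wz":0.004},{"grip":48,"tx":-2,"ty":12,"tz":0,"wx":0,"wy":0,"wz":0},{"grip":48,"tx":0,"ty":7,"tz":0,"wx":0,"wy":0,"wz":0},{"grip":48,"tx":0,"ty":4,"tz":0,"wx":0,"wy":0,"wz":0},{"grip":48,"tx":0,"ty":0,"tz":0,"wx":0,"wy":0,"wz":0}]'
python3 -m handwheel '[{"grip":48,"tx":0,"ty":1,"tz":0,"wx":0,"wy":0,"wz":0},{"grip":48,"tx":0,"ty":0,"tz":0,"wx":0,"wy":0,"wz":0}]'
python3 - <<'E'
from h import *
plan(438.3,316,-14,-38.6)
s=eyes.capture('scene');zoom(s,(310,180,385,255),8,'z34.png')
E
```

```text
time_s: 24.57
eef_pos: [440.5, 317.3, -8.1]
ee_rot: [0.307, -0.305, 0.638, -0.637]
force: [0.1, 0.5, -1.3]
grip_width: 0.623
time_s: 24.73
eef_pos: [441.2, 317.6, -7.9]
ee_rot: [0.308, -0.305, 0.638, -0.637]
force: [-1.2, 0.3, -2.0]
grip_width: 0.622
t 24.73 tcp [441.2 317.6  -7.9] toolY [ 0.004  0.003 -1.   ] jaw -38.7 grip mm 53.2 F [-1.2  0.3 -2. ] j [0.41 0.61 1.66 0.   0.86 1.08]
 shift in present axes [ 3.1  6.1 -1.3]  shift after turn [ 3.1  6.1 -1.3]  turn rotvec [-0.001 -0.001 -0.004] turn deg 0.1  alt -179.9
```

View pics/z34.png

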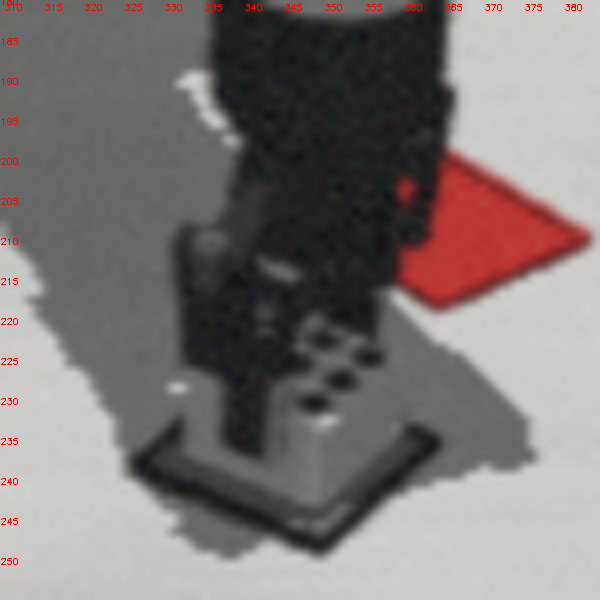

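```bash
python3 -m handwheel '[{"grip":48,"tx":1,"ty":2,"tz":-1,"wx":0,"wy":0,"wz":-0.002},{"grip":48,"tx":1,"ty":1.5,"tz":0,"wx":0,"wy":0,"wz":-0.002},{"grip":48,"tx":0,"ty":0,"tz":0,"wx":0,"wy":0,"wz":0}]'
python3 -m handwheel '[{"grip":48,"tx":0,"ty":1,"tz":0,"wx":0,"wy":0,"wz":0},{"grip":48,"tx":0,"ty":0,"tz":0,"wx":0,"wy":0,"wz":0}]'
python3 -m handwheel '[{"grip":48,"tx":0,"ty":1,"tz":0,"wx":0,"wy":0,"wz":0},{"grip":48,"tx":0,"ty":0,"tz":0,"wx":0,"wy":0,"wz":0}]'
```

```text
time_s: 25.03
eef_pos: [438.8, 316.5, -11.8]
ee_rot: [-0.306, 0.306, -0.637, 0.638]
force: [0.0, -0.9, -2.7]
grip_width: 0.622
time_s: 25.2
eef_pos: [439.0, 316.6, -12.7]
ee_rot: [-0.306, 0.306, -0.637, 0.638]
force: [-0.6, 0.1, -2.6]
grip_width: 0.62
time_s: 25.37
eef_pos: [439.0, 316.6, -13.7]
ee_rot: [-0.306, 0.306, -0.637, 0.638]
force: [-0.5, 0.2, -1.8]
grip_width: 0.621
```

```bash
python3 -m handwheel '[{"grip":48,"tx":0,"ty":0.7,"tz":0,"wx":0,"wy":0,"wz":0},{"grip":48,"tx":0,"ty":0,"tz":0,"wx":0,"wy":0,"wz":0}]'
python3 -m handwheel '[{"grip":48,"tx":0,"ty":0.7,"tz":0,"wx":0,"wy":0,"wz":0},{"grip":48,"tx":0,"ty":0,"tz":0,"wx":0,"wy":0,"wz":0}]'
```

```text
time_s: 25.53
eef_pos: [439.1, 316.7, -14.0]
ee_rot: [-0.306, 0.306, -0.637, 0.638]
force: [-1.6, -0.6, 2.6]
grip_width: 0.621
time_s: 25.7
eef_pos: [439.1, 316.7, -14.0]
ee_rot: [-0.306, 0.306, -0.637, 0.638]
force: [-4.1, -2.9, 10.6]
grip_width: 0.619
```

```bash
python3 -m handwheel '[{"grip":68,"tx":0,"ty":-0.7,"tz":0,"wx":0,"wy":0,"wz":0},{"grip":68,"tx":0,"ty":0,"tz":0,"wx":0,"wy":0,"wz":0},{"grip":68,"tx":0,"ty":0,"tz":0,"wx":0,"wy":0,"wz":0},{"grip":68,"tx":0,"ty":0,"tz":0,"wx":0,"wy":0,"wz":0},{"grip":68,"tx":0,"ty":-5,"tz":0,"wx":0,"wy":0,"wz":0},{"grip":68,"tx":0,"ty":-15,"tz":0,"wx":0,"wy":0,"wz":0},{"grip":68,"tx":0,"ty":-30,"tz":0,"wx":0,"wy":0,"wz":0},{"grip":74,"tx":0,"ty":-35,"tz":0,"wx":0,"wy":0,"wz":0},{"grip":80,"tx":0,"ty":-35,"tz":0,"wx":0,"wy":0,"wz":0},{"grip":80,"tx":0,"ty":-20,"tz":0,"wx":0,"wy":0,"wz":0}]'
python3 - <<'E'
from h import *
s=cap('scene','s11.png');zoom(s,(310,180,385,255),8,'z35.png')
t=cap('top','t11.png');zoom(t,(395,195,455,270),8,'z36.png')
plan(433,-299,130,-90)
E
```

```text
time_s: 26.53
eef_pos: [439.9, 317.2, 129.8]
ee_rot: [-0.308, 0.304, -0.637, 0.638]
force: [1.3, 0.4, 0.0]
grip_width: 0.935
t 26.63 tcp [440.6 317.5 129.7] toolY [ 0.007  0.002 -1.   ] jaw -38.7 grip mm 80.3 F [ 0.7  0.3 -0.4] j [ 0.41  0.42  1.56 -0.    1.16  1.08]
 shift in present axes [486.1  -1.9 379.3]  shift after turn [ 7.600e+00 -3.000e-01  6.165e+02]  turn rotvec [-0.001  0.896 -0.008] turn deg -51.3  alt 128.7
```

View pics/z35.png

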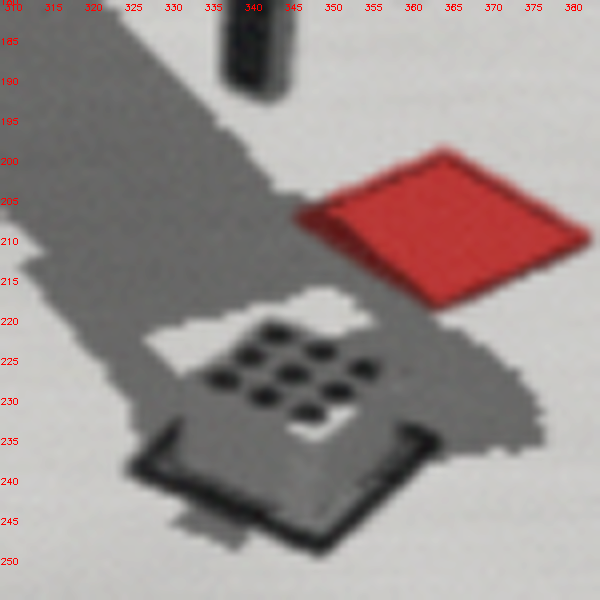

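View pics/z36.png

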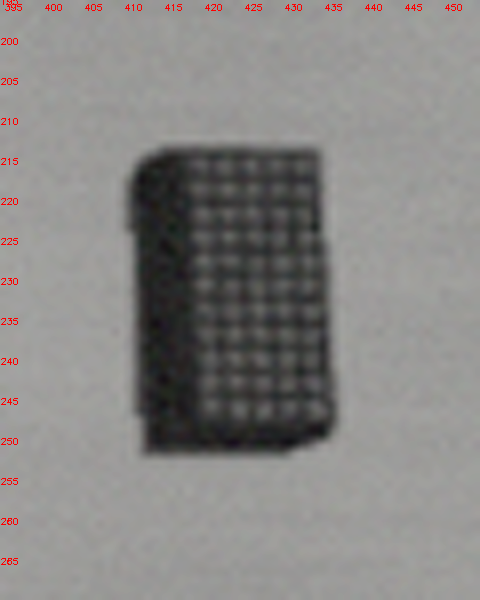

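```bash
python3 - <<'E'
from h import *
s=eyes.capture('scene');t=eyes.capture('top')
H=px(310,180,8,[(275,333),(321,351),(365,369),(250,356),(293,374),(338,391),(223,380),(265,397),(309,413)])
W=np.array([ray(s,*p,37)[:2] for p in H]);print('blk',W.mean(0))
for a,b in((0,2),(3,5),(6,8),(0,6),(1,7),(2,8)): d=W[b]-W[a];print(np.linalg.norm(d).round(1),np.degrees(np.arctan2(d[1],d[0])).round(1)%90)
G=px(395,195,8,[(203,165),(305,165),(318,408),(211,408)])
W=np.array([ray(t,*p,50)[:2] for p in G]);print('rack grid',W.round(1).tolist(),W.mean(0))
for a,b in((0,1),(1,2),(2,3),(3,0)): d=W[b]-W[a];print(np.linalg.norm(d).round(1),np.degrees(np.arctan2(d[1],d[0])).round(1))
# outline
O=px(395,195,8,[(190,150),(318,150),(334,425)])
print([ray(t,*p,50)[:2].round(1) for p in O])
# scene rack: mask dark
g=cv2.cvtColor(np.asarray(s['pixels']),cv2.COLOR_RGB2GRAY)
zoom(s,(85,200,145,260),9,'z37.png')
E
```

```text
blk [438.52306366 315.13670642]
35.6 51.2
34.4 51.8
33.0 53.2
34.5 53.6
34.6 50.7
33.4 49.2
rack grid [[482.2, -281.1], [483.1, -319.8], [390.6, -319.7], [389.7, -279.8]] [ 436.37347448 -300.10004659]
38.6 -88.7
92.5 180.0
39.9 91.3
92.5 -0.8
[array([ 487.9, -276.5]), array([ 489., -325.]), array([ 384.3, -325.3])]
```

View pics/z37.png

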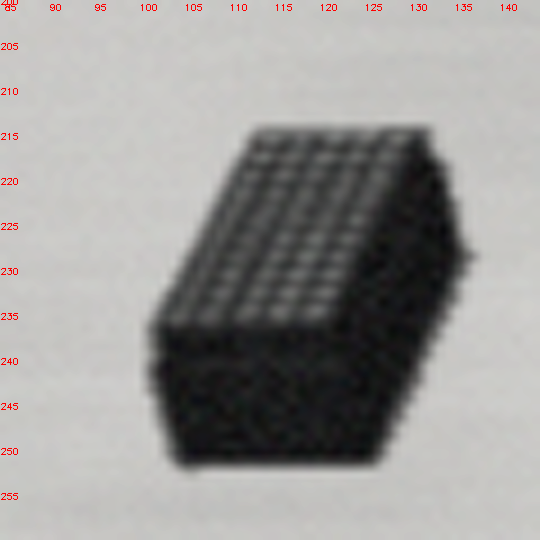

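```bash
python3 -m handwheel '[{"grip":80,"tx":0,"ty":-4,"tz":0,"wx":0,"wy":0.112,"wz":0},{"grip":80,"tx":0,"ty":-4,"tz":0,"wx":0,"wy":0.112,"wz":0},{"grip":80,"tx":0,"ty":-4,"tz":0,"wx":0,"wy":0.112,"wz":-0.004},{"grip":80,"tx":0,"ty":0,"tz":0,"wx":0,"wy":0.112,"wz":-0.004},{"grip":80,"tx":0,"ty":0,"tz":0,"wx":0,"wy":0.112,"wz":0},{"grip":80,"tx":0,"ty":0,"tz":0,"wx":0,"wy":0.112,"wz":0},{"grip":80,"tx":0,"ty":0,"tz":0,"wx":0,"wy":0.112,"wz":0},{"grip":80,"tx":0,"ty":0,"tz":0,"wx":0,"wy":0.112,"wz":0},{"grip":80,"tx":0,"ty":0,"tz":15,"wx":0,"wy":0,"wz":0},{"grip":80,"tx":0,"ty":0,"tz":30,"wx":0,"wy":0,"wz":0}]'
python3 -m handwheel '[{"grip":80,"tx":0,"ty":0,"tz":38,"wx":0,"wy":0,"wz":0},{"grip":80,"tx":0,"ty":0,"tz":38,"wx":0,"wy":0,"wz":0},{"grip":80,"tx":0,"ty":0,"tz":38,"wx":0,"wy":0,"wz":0},{"grip":80,"tx":0,"ty":0,"tz":38,"wx":0,"wy":0,"wz":0},{"grip":80,"tx":0,"ty":0,"tz":38,"wx":0,"wy":0,"wz":0},{"grip":80,"tx":0,"ty":0,"tz":38,"wx":0,"wy":0,"wz":0},{"grip":80,"tx":0,"ty":0,"tz":38,"wx":0,"wy":0,"wz":0},{"grip":80,"tx":0,"ty":0,"tz":38,"wx":0,"wy":0,"wz":0},{"grip":80,"tx":0,"ty":0,"tz":38,"wx":0,"wy":0,"wz":0},{"grip":80,"tx":0,"ty":0,"tz":38,"wx":0,"wy":0,"wz":0}]'
python3 -c "
from h import *
plan(434.5,-299,130,-90)"
```

```text
time_s: 27.57
eef_pos: [438.0, 272.5, 136.1]
ee_rot: [0.002, 0.004, -0.705, 0.709]
force: [0.2, -0.9, 0.4]
grip_width: 0.936
time_s: 28.4
eef_pos: [437.8, -109.8, 138.5]
ee_rot: [0.003, 0.003, -0.706, 0.708]
force: [0.1, 0.3, -0.3]
grip_width: 0.936
t 28.4 tcp [ 437.8 -109.8  138.5] toolY [-0.008 -0.003 -1.   ] jaw -90.0 grip mm 79.9 F [ 0.1  0.3 -0.3] j [-0.5   0.22  1.8  -0.01  1.12  1.07]
 shift in present axes [  3.2   9.2 189.2]  shift after turn [  3.3   8.5 189.2]  turn rotvec [-0.003 -0.     0.008] turn deg 0.0  alt -180.0
```

```bash
python3 -m handwheel '[{"grip":80,"tx":0,"ty":0,"tz":36,"wx":-0.003,"wy":0,"wz":0.004},{"grip":80,"tx":0,"ty":0,"tz":36,"wx":0,"wy":0,"wz":0.004},{"grip":80,"tx":1,"ty":0,"tz":36,"wx":0,"wy":0,"wz":0},{"grip":80,"tx":1,"ty":0,"tz":30,"wx":0,"wy":0,"wz":0},{"grip":80,"tx":1,"ty":0,"tz":25,"wx":0,"wy":0,"wz":0},{"grip":80,"tx":0,"ty":0,"tz":12,"wx":0,"wy":0,"wz":0},{"grip":80,"tx":0,"ty":0,"tz":0,"wx":0,"wy":0,"wz":0}]'
python3 -c "
from h import *
plan(434.5,-299,35,-90)"
```

```text
time_s: 28.98
eef_pos: [435.2, -284.7, 138.7]
ee_rot: [0.001, -0.001, -0.707, 0.707]
force: [0.1, 0.7, -0.9]
grip_width: 0.94
t 28.98 tcp [ 435.2 -284.7  138.7] toolY [ 0. -0. -1.] jaw -90.2 grip mm 80.3 F [ 0.1  0.7 -0.9] j [-0.8   0.36  1.61  0.    1.17  0.77]
 shift in present axes [  0.7 103.7  14.3]  shift after turn [  0.7 103.7  14.3]  turn rotvec [-0.    -0.003 -0.   ] turn deg 0.2  alt -179.8
```

```bash
python3 -m handwheel '[{"grip":80,"tx":0,"ty":4,"tz":8,"wx":0,"wy":0,"wz":0},{"grip":80,"tx":0.5,"ty":15,"tz":6,"wx":0,"wy":0,"wz":0},{"grip":80,"tx":0,"ty":25,"tz":0,"wx":0,"wy":0,"wz":0},{"grip":80,"tx":0,"ty":25,"tz":0,"wx":0,"wy":0,"wz":0},{"grip":80,"tx":0,"ty":20,"tz":0,"wx":0,"wy":0,"wz":0},{"grip":80,"tx":0,"ty":12,"tz":0,"wx":0,"wy":0,"wz":0},{"grip":80,"tx":0,"ty":0,"tz":0,"wx":0,"wy":0,"wz":0}]'
python3 - <<'E'
from h import *
plan(434.5,-299,-11,-90)
s=eyes.capture('scene');zoom(s,(70,180,145,255),8,'z38.png')
E
```

```text
time_s: 29.57
eef_pos: [434.5, -295.0, 36.3]
ee_rot: [-0.0, -0.001, 0.708, -0.706]
force: [0.6, -0.6, -0.2]
grip_width: 0.935
t 29.57 tcp [ 434.5 -295.    36.3] toolY [-0.002  0.003 -1.   ] jaw -89.9 grip mm 79.9 F [ 0.6 -0.6 -0.2] j [-0.82  0.51  1.69  0.    0.94  0.75]
 shift in present axes [-0.1 47.3  4.1]  shift after turn [ 0.  47.3  4. ]  turn rotvec [0.003 0.001 0.002] turn deg -0.1  alt 179.9
```

View pics/z38.png

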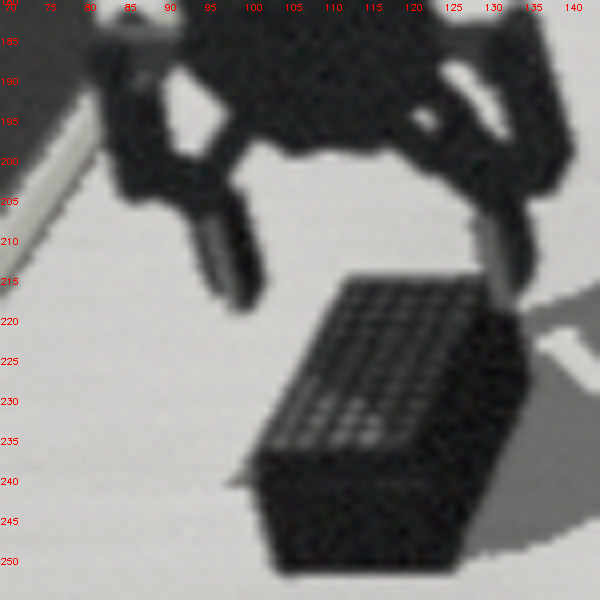

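```bash
python3 - <<'E'
from h import *
s=eyes.capture('scene')
for X in([434.5,-295,70],[434.5,-299,70],[445.5,-335,70],[445.5,-255,70],[434.5,-255,70],[434.5,-335,70],[434.5,-329,70],[434.5,-269,70]): print(X,proj(s,X).round(1))
E
```

```text
[434.5, -295, 70] [117.2 217.9]
[434.5, -299, 70] [115.7 218. ]
[445.5, -335, 70] [100.9 220.4]
[445.5, -255, 70] [131.2 220.1]
[434.5, -255, 70] [132.3 217.8]
[434.5, -335, 70] [102.2 218.1]
[434.5, -329, 70] [104.5 218.1]
[434.5, -269, 70] [127.  217.8]
```

```bash
python3 -m handwheel '[{"grip":80,"tx":0,"ty":2,"tz":4,"wx":0,"wy":0,"wz":0},{"grip":80,"tx":0,"ty":5,"tz":0,"wx":0,"wy":0,"wz":0},{"grip":80,"tx":0,"ty":10,"tz":0,"wx":0,"wy":0,"wz":0},{"grip":80,"tx":0,"ty":10,"tz":0,"wx":0,"wy":0,"wz":0},{"grip":80,"tx":0,"ty":0,"tz":0,"wx":0,"wy":0,"wz":0}]'
python3 -m handwheel '[{"grip":80,"tx":0,"ty":8,"tz":0,"wx":0,"wy":0,"wz":0},{"grip":80,"tx":0,"ty":8,"tz":0,"wx":0,"wy":0,"wz":0},{"grip":80,"tx":0,"ty":4,"tz":0,"wx":0,"wy":0,"wz":0},{"grip":80,"tx":0,"ty":0,"tz":0,"wx":0,"wy":0,"wz":0}]'
python3 - <<'E'
from h import *
plan(434.5,-299,-11,-90)
s=eyes.capture('scene');zoom(s,(70,180,145,255),8,'z39.png')
E
```

```text
time_s: 30.08
eef_pos: [434.6, -300.5, 9.9]
ee_rot: [-0.0, -0.0, 0.707, -0.707]
force: [0.3, 0.7, -0.6]
grip_width: 0.936
time_s: 30.42
eef_pos: [435.2, -301.1, -9.0]
ee_rot: [-0.0, -0.0, -0.707, 0.707]
force: [-0.3, 0.5, 0.4]
grip_width: 0.933
t 30.42 tcp [ 435.2 -301.1   -9. ] toolY [ 0.001 -0.    -1.   ] jaw -90.0 grip mm 79.7 F [-0.3  0.5  0.4] j [-0.83  0.59  1.71  0.    0.84  0.74]
 shift in present axes [ 0.7  2.  -2.1]  shift after turn [ 0.7  2.  -2.1]  turn rotvec [-0.    -0.    -0.001] turn deg 0.0  alt -180.0
```

View pics/z39.png

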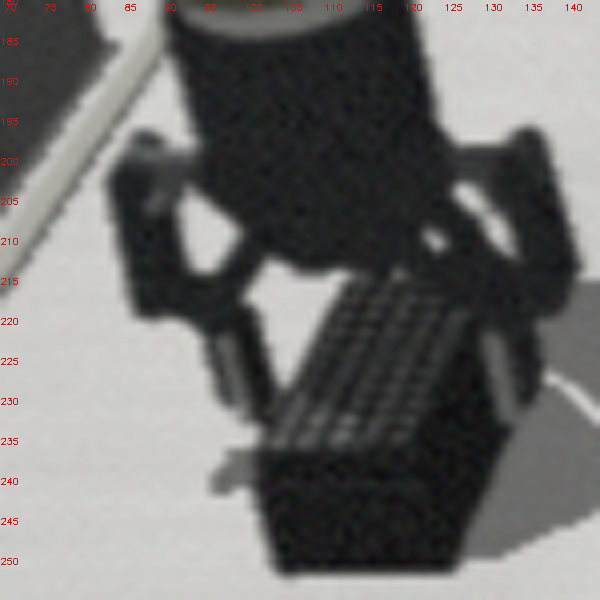

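```bash
python3 -m handwheel '[{"grip":70,"tx":0,"ty":3,"tz":-1.5,"wx":0,"wy":0,"wz":0},{"grip":54,"tx":0,"ty":0,"tz":0,"wx":0,"wy":0,"wz":0},{"grip":54,"tx":0,"ty":0,"tz":0,"wx":0,"wy":0,"wz":0},{"grip":54,"tx":0,"ty":0,"tz":0,"wx":0,"wy":0,"wz":0},{"grip":54,"tx":0,"ty":0,"tz":0,"wx":0,"wy":0,"wz":0},{"grip":54,"tx":0,"ty":0,"tz":0,"wx":0,"wy":0,"wz":0}]' 60
python3 -m handwheel '[{"grip":54,"tx":0,"ty":-2,"tz":0,"wx":0,"wy":0,"wz":0},{"grip":54,"tx":0,"ty":-5,"tz":0,"wx":0,"wy":0,"wz":0},{"grip":54,"tx":0,"ty":-12,"tz":0,"wx":0,"wy":0,"wz":0},{"grip":54,"tx":0,"ty":-25,"tz":0,"wx":0,"wy":0,"wz":0},{"grip":54,"tx":0,"ty":-25,"tz":0,"wx":0,"wy":0,"wz":0},{"grip":54,"tx":0,"ty":-25,"tz":0,"wx":0,"wy":0,"wz":0},{"grip":54,"tx":0,"ty":-12,"tz":0,"wx":0,"wy":0,"wz":0},{"grip":54,"tx":0,"ty":0,"tz":0,"wx":0,"wy":0,"wz":0}]'
python3 - <<'E'
from h import *
plan(479,24,95,72.6)
s=eyes.capture('scene');zoom(s,(60,160,135,235),8,'z40.png')
E
```

```text
time_s: 30.97
eef_pos: [435.7, -300.0, -10.7]
ee_rot: [-0.001, -0.001, -0.706, 0.708]
force: [-0.2, -0.7, 1.4]
grip_width: 0.695
time_s: 31.63
eef_pos: [436.4, -300.9, 98.1]
ee_rot: [-0.002, -0.002, -0.705, 0.709]
force: [-0.0, -0.7, -1.8]
grip_width: 0.692
t 31.63 tcp [ 436.4 -300.9   98.1] toolY [ 0.006 -0.006 -1.   ] jaw -90.0 grip mm 59.1 F [-0.  -0.7 -1.8] j [-0.82  0.43  1.63  0.    1.07  0.75]
 shift in present axes [ -42.5    1.5 -324.9]  shift after turn [  56.5    3.1 -322.8]  turn rotvec [-0.005  0.303 -0.006] turn deg -17.4  alt 162.6
```

View pics/z40.png

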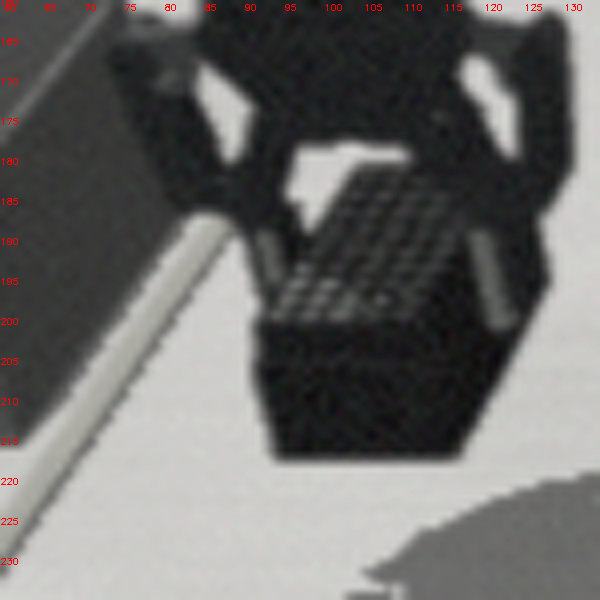

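```bash
python3 - <<'E'
from h import *
s=eyes.capture('scene')
P=px(60,160,8,[(273,460),(463,460)])
A,B=[ray(s,*p,108.8)[:2] for p in P];d=B-A;a=np.arctan2(d[1],d[0]);print(A,B,np.linalg.norm(d),np.degrees(a))
n=np.array([-np.sin(a),np.cos(a)]);print('centre',(A+B)/2+56*n)
E
python3 -m handwheel '[{"grip":54,"tx":0,"ty":0,"tz":0,"wx":-0.002,"wy":0.1,"wz":-0.003},{"grip":54,"tx":0,"ty":0,"tz":-10,"wx":-0.003,"wy":0.1,"wz":-0.003},{"grip":54,"tx":3,"ty":0,"tz":-20,"wx":0,"wy":0.103,"wz":0},{"grip":54,"tx":6,"ty":0,"tz":-30,"wx":0,"wy":0,"wz":0},{"grip":54,"tx":6,"ty":0,"tz":-32,"wx":0,"wy":0,"wz":0},{"grip":54,"tx":6,"ty":0,"tz":-32,"wx":0,"wy":0,"wz":0},{"grip":54,"tx":6,"ty":0,"tz":-32,"wx":0,"wy":0,"wz":0},{"grip":54,"tx":6,"ty":0,"tz":-32,"wx":0,"wy":0,"wz":0},{"grip":54,"tx":6,"ty":0,"tz":-32,"wx":0,"wy":0,"wz":0},{"grip":54,"tx":6,"ty":0,"tz":-32,"wx":0,"wy":0,"wz":0}]'
python3 -m handwheel '[{"grip":54,"tx":6,"ty":0,"tz":-30,"wx":0,"wy":0,"wz":0},{"grip":54,"tx":4,"ty":0,"tz":-22,"wx":0,"wy":0,"wz":0},{"grip":54,"tx":0,"ty":0,"tz":-10,"wx":0,"wy":0,"wz":0},{"grip":54,"tx":0,"ty":0,"tz":0,"wx":0,"wy":0,"wz":0}]'
python3 -c "
from h import *
plan(479,24,25,72.6)"
```

```text
[ 488.2343706  -330.80666689] [ 489.56591476 -270.50586734] 60.315499133653745 88.73501736353016
centre [ 432.91379053 -299.41999329]
time_s: 32.57
eef_pos: [462.8, -43.5, 94.7]
ee_rot: [-0.109, 0.105, 0.7, -0.698]
force: [1.0, 0.4, -2.2]
grip_width: 0.692
time_s: 32.9
eef_pos: [472.3, 18.4, 95.2]
ee_rot: [-0.108, 0.104, 0.7, -0.698]
force: [0.0, -0.3, -2.1]
grip_width: 0.691
t 32.9 tcp [472.3  18.4  95.2] toolY [-0.005  0.004 -1.   ] jaw -107.2 grip mm 59.0 F [ 0.  -0.3 -2.1] j [-0.21  0.33  1.79  0.    1.03  1.66]
 shift in present axes [-5.2 70.1 -7.1]  shift after turn [-4.7 70.2 -7.3]  turn rotvec [0.003 0.003 0.006] turn deg -0.2  alt 179.8
```

```bash
python3 -m handwheel '[{"grip":54,"tx":-4,"ty":5,"tz":-4,"wx":0.003,"wy":0.003,"wz":0.003},{"grip":54,"tx":-3.5,"ty":15,"tz":-3,"wx":0,"wy":0,"wz":0.003},{"grip":54,"tx":0,"ty":20,"tz":0,"wx":0,"wy":0,"wz":0},{"grip":54,"tx":0,"ty":18,"tz":0,"wx":0,"wy":0,"wz":0},{"grip":54,"tx":0,"ty":12,"tz":0,"wx":0,"wy":0,"wz":0},{"grip":54,"tx":0,"ty":0,"tz":0,"wx":0,"wy":0,"wz":0}]'
python3 - <<'E'
from h import *
plan(481.5,23.5,-8,72.6)
s=cap('scene','s12.png');zoom(s,(195,200,280,275),7,'z41.png')
e=sense()['eef_pos'];R=Ro.from_euler('z',-17.4,degrees=True).as_matrix()
print([proj(s,e+[0,0,10.7]+R@[a-3,b,0]).round(1) for a,b in((56,-30),(56,30),(-56,30))])
E
```

```text
time_s: 33.4
eef_pos: [480.4, 20.4, 23.4]
ee_rot: [0.11, -0.107, -0.698, 0.699]
force: [-0.4, -0.0, -2.6]
grip_width: 0.692
t 33.4 tcp [480.4  20.4  23.4] toolY [-0.004 -0.    -1.   ] jaw -107.6 grip mm 59.1 F [-0.4 -0.  -2.6] j [-0.2   0.46  1.83 -0.    0.86  1.68]
 shift in present axes [-0.2 31.4 -3.3]  shift after turn [-0.1 31.4 -3.3]  turn rotvec [-0.001 -0.004  0.003] turn deg 0.2  alt -179.8
[array([216.4, 247.1]), array([238.4, 251.2]), array([253.8, 226.8])]
```

View pics/z41.png

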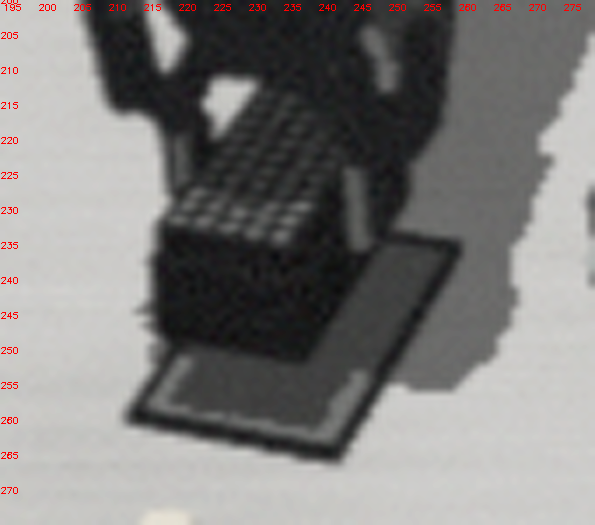

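```bash
python3 -m handwheel '[{"grip":54,"tx":0,"ty":6,"tz":-3,"wx":0,"wy":-0.003,"wz":0.002},{"grip":54,"tx":0,"ty":10,"tz":0,"wx":0,"wy":0,"wz":0},{"grip":54,"tx":0,"ty":7,"tz":0,"wx":0,"wy":0,"wz":0},{"grip":54,"tx":0,"ty":3,"tz":0,"wx":0,"wy":0,"wz":0},{"grip":54,"tx":0,"ty":0,"tz":0,"wx":0,"wy":0,"wz":0}]'
python3 -m handwheel '[{"grip":54,"tx":0,"ty":1,"tz":0,"wx":0,"wy":0,"wz":0},{"grip":54,"tx":0,"ty":0,"tz":0,"wx":0,"wy":0,"wz":0}]'
python3 - <<'E'
from h import *
plan(481.5,23.5,-8,72.6)
s=cap('scene','s13.png');zoom(s,(195,200,280,275),7,'z42.png')
E
```

```text
time_s: 33.87
eef_pos: [482.4, 24.2, -0.6]
ee_rot: [0.106, -0.108, -0.699, 0.699]
force: [0.2, -0.2, -0.9]
grip_width: 0.692
time_s: 34.03
eef_pos: [483.1, 24.1, -0.7]
ee_rot: [0.105, -0.108, -0.699, 0.699]
force: [-0.3, 0.6, -1.6]
grip_width: 0.69
t 34.03 tcp [483.1  24.1  -0.7] toolY [ 0.004 -0.002 -1.   ] jaw -107.4 grip mm 59.0 F [-0.3  0.6 -1.6] j [-0.19  0.5   1.84 -0.    0.79  1.68]
 shift in present axes [1.4 7.3 1. ]  shift after turn [1.3 7.3 1. ]  turn rotvec [-0.     0.    -0.004] turn deg -0.0  alt 180.0
```

View pics/z42.png

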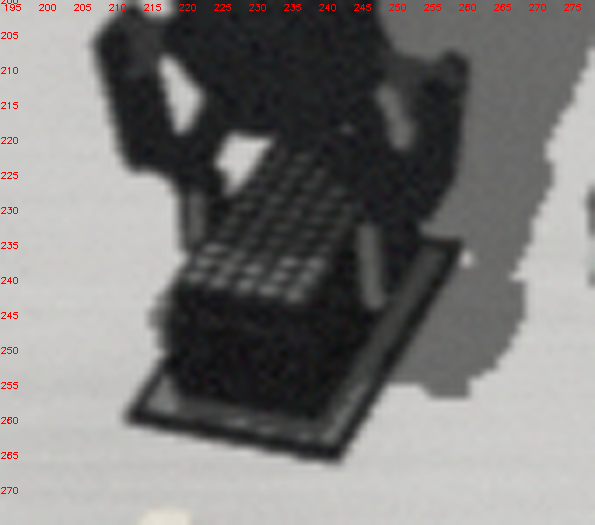

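```bash
python3 -m handwheel '[{"grip":54,"tx":1,"ty":2,"tz":0,"wx":0,"wy":0,"wz":-0.003},{"grip":54,"tx":0,"ty":2,"tz":0,"wx":0,"wy":0,"wz":0},{"grip":54,"tx":0,"ty":0.5,"tz":0,"wx":0,"wy":0,"wz":0},{"grip":54,"tx":0,"ty":0,"tz":0,"wx":0,"wy":0,"wz":0}]'
python3 -m handwheel '[{"grip":54,"tx":0,"ty":1,"tz":0,"wx":0,"wy":0,"wz":0},{"grip":54,"tx":0,"ty":0,"tz":0,"wx":0,"wy":0,"wz":0}]'
python3 -m handwheel '[{"grip":54,"tx":0,"ty":0.7,"tz":0,"wx":0,"wy":0,"wz":0},{"grip":54,"tx":0,"ty":0,"tz":0,"wx":0,"wy":0,"wz":0}]'
```

```text
time_s: 34.42
eef_pos: [481.8, 24.4, -5.5]
ee_rot: [0.107, -0.107, -0.699, 0.699]
force: [-1.2, -0.4, -1.7]
grip_width: 0.695
time_s: 34.58
eef_pos: [481.9, 24.4, -6.4]
ee_rot: [0.107, -0.107, -0.699, 0.699]
force: [0.1, 0.0, -1.8]
grip_width: 0.7
time_s: 34.75
eef_pos: [481.9, 24.4, -7.1]
ee_rot: [0.107, -0.107, -0.699, 0.699]
force: [0.3, -0.2, -2.3]
grip_width: 0.695
```

```bash
python3 -m handwheel '[{"grip":54,"tx":0,"ty":0.7,"tz":0,"wx":0,"wy":0,"wz":0},{"grip":54,"tx":0,"ty":0,"tz":0,"wx":0,"wy":0,"wz":0}]'
python3 -m handwheel '[{"grip":54,"tx":0,"ty":0.5,"tz":0,"wx":0,"wy":0,"wz":0},{"grip":54,"tx":0,"ty":0,"tz":0,"wx":0,"wy":0,"wz":0}]'
```

```text
time_s: 34.92
eef_pos: [482.0, 24.4, -7.7]
ee_rot: [0.107, -0.107, -0.699, 0.699]
force: [-1.3, 0.9, -2.2]
grip_width: 0.693
time_s: 35.08
eef_pos: [482.0, 24.4, -7.7]
ee_rot: [0.107, -0.107, -0.699, 0.699]
force: [-3.2, 0.6, 7.3]
grip_width: 0.693
```

The rack touched the floor at the predicted height, so I'll release it and retreat up and toward the side.

```bash
python3 -m handwheel '[{"grip":74,"tx":0,"ty":-0.5,"tz":0,"wx":0,"wy":0,"wz":0},{"grip":74,"tx":0,"ty":0,"tz":0,"wx":0,"wy":0,"wz":0},{"grip":74,"tx":0,"ty":0,"tz":0,"wx":0,"wy":0,"wz":0},{"grip":74,"tx":0,"ty":0,"tz":0,"wx":0,"wy":0,"wz":0},{"grip":74,"tx":0,"ty":-5,"tz":0,"wx":0,"wy":0,"wz":0},{"grip":74,"tx":0,"ty":-15,"tz":0,"wx":0,"wy":0,"wz":0},{"grip":74,"tx":0,"ty":-30,"tz":0,"wx":0,"wy":0,"wz":0},{"grip":74,"tx":0,"ty":-35,"tz":0,"wx":0,"wy":0,"wz":0},{"grip":74,"tx":0,"ty":-35,"tz":0,"wx":0,"wy":0,"wz":0},{"grip":74,"tx":0,"ty":-30,"tz":0,"wx":0,"wy":0,"wz":0}]'
python3 -m handwheel '[{"grip":74,"tx":0,"ty":-10,"tz":20,"wx":0,"wy":0,"wz":0},{"grip":74,"tx":0,"ty":0,"tz":36,"wx":0,"wy":0,"wz":0},{"grip":74,"tx":0,"ty":0,"tz":38,"wx":0,"wy":0,"wz":0},{"grip":74,"tx":0,"ty":0,"tz":38,"wx":0,"wy":0,"wz":0},{"grip":74,"tx":0,"ty":0,"tz":38,"wx":0,"wy":0,"wz":0},{"grip":74,"tx":0,"ty":0,"tz":38,"wx":0,"wy":0,"wz":0},{"grip":74,"tx":0,"ty":0,"tz":38,"wx":0,"wy":0,"wz":0},{"grip":74,"tx":0,"ty":0,"tz":20,"wx":0,"wy":0,"wz":0},{"grip":74,"tx":0,"ty":0,"tz":0,"wx":0,"wy":0,"wz":0}]'
python3 - <<'E'
from h import *
plan(481.5,23.5,-8,72.6)
s=cap('scene','s14.png');t=cap('top','t14.png');zoom(t,(195,140,395,260),4,'z43.png');zoom(t,(285,180,350,255),8,'z44.png')
E
```

```text
time_s: 35.92
eef_pos: [482.0, 24.5, 145.0]
ee_rot: [0.106, -0.108, -0.699, 0.699]
force: [1.1, 0.1, 0.5]
grip_width: 0.866
time_s: 36.67
eef_pos: [401.4, -232.7, 152.7]
ee_rot: [0.108, -0.109, -0.698, 0.699]
force: [0.4, 0.4, -0.5]
grip_width: 0.869
t 36.67 tcp [ 401.4 -232.7  152.7] toolY [ 0.001 -0.002 -1.   ] jaw -107.6 grip mm 74.2 F [ 0.4  0.4 -0.5] j [-0.78  0.23  1.75 -0.    1.16  1.1 ]
 shift in present axes [   1.3  160.3 -268.7]  shift after turn [ 2.000e-01  1.607e+02 -2.685e+02]  turn rotvec [-0.001 -0.004 -0.001] turn deg 0.2  alt -179.8
```

View pics/z43.png

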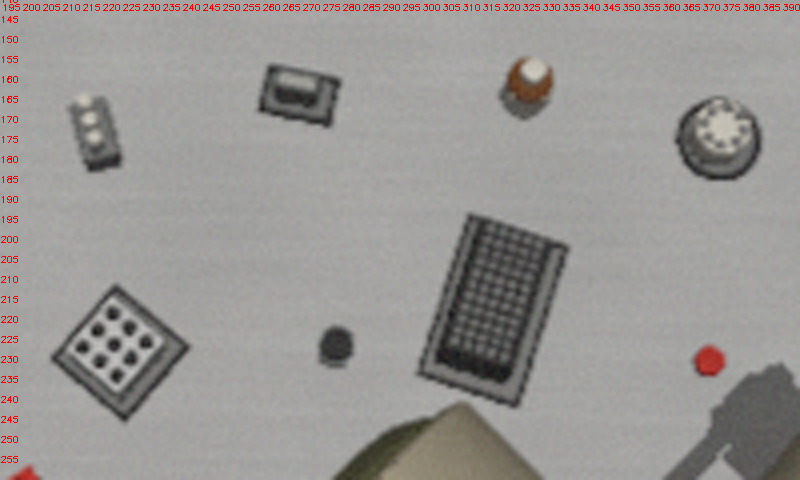

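View pics/s14.png

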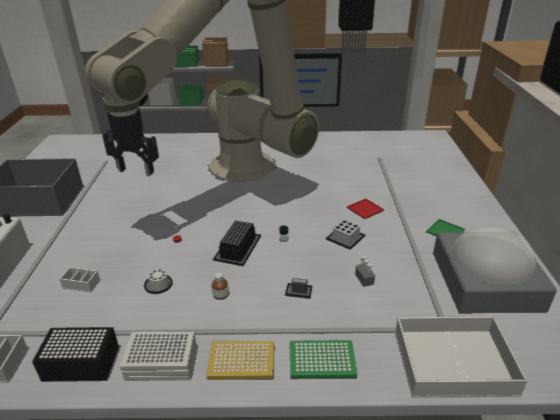

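View pics/z44.png

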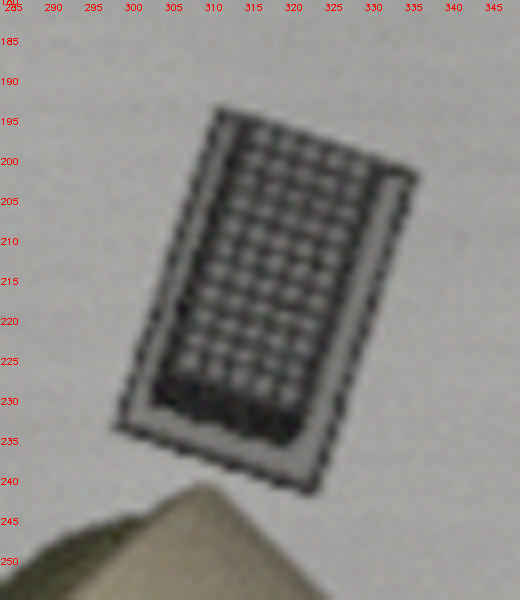

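```bash
python3 - <<'E'
from h import *
t=eyes.capture('top')
def r(n,P,z):
  W=np.array([ray(t,*p,z)[:2] for p in P]);print(n,W.mean(0).round(1),[round(np.degrees(np.arctan2(*(W[b]-W[a])[::-1])),1) for a,b in((0,1),(0,len(W)-1))] if len(W)>2 else '')
r('rack (478.8,24)',px(285,180,8,[(262,132),(360,165),(292,393),(188,360)]),53)
r('rack bottom edge z3', px(285,180,8,[(150,402),(296,445)]),3)
Z=lambda P:px(195,140,4,P)
r('drum (621.5,-155.7)',Z([(720,127)]),33)
r('block (438.3,314)',Z([(114,345)]),37)
r('bar (651,180)',Z([(278,73),(323,78),(318,97),(273,90)]),35)
r('bottle (654,0)',[(327.3,158)],60); r('vial (441,145)',[(279,226)],40)
print(sense()['dq'].round(3))
E
```

```text
rack (478.8,24) [483.6  24.9] [np.float64(-107.9), np.float64(162.7)]
rack bottom edge z3 [429.2  40.5] 
drum (621.5,-155.7) [ 622.7 -151.2] 
block (438.3,314) [438.  315.4] 
bar (651,180) [649.5 180.6] [np.float64(-95.3), np.float64(165.9)]
bottle (654,0) [6.542e+02 2.000e-01] 
vial (441,145) [441.  145.2] 
[ 0.023 -0.003  0.005 -0.002 -0.002 -0.001]
```

```bash
python3 -c "
from rig import ctrl
print(ctrl.finish_job())"
```

```text
the job is handed in; nothing more can be done
None
```

I unstacked all four pieces from the top down and set each in its own nest. I handed the job in at about 37 s of the 120 s allowed; no verdict is reported.

I lowered each piece until the wrist force showed it touching the floor. All four touched at the height I had worked out from the grasp.

My last camera checks put every piece inside the 12 mm and 0.25 rad limits:

| Piece | Distance from nest centre | Turn against nest sides |
|---|---|---|
| Magnet bar | about 2–3 mm | about 4–5° from rough corner picks |
| Round tube holder | about 2.5 mm (scene camera), 4.5 mm (top camera) | not judged |
| Square tube block | about 1–1.5 mm | under 1° |
| Tip rack | about 4–5 mm along its length | under 1° |

The bottle and the vial are where they started. The gripper is open and clear of everything.

- **Tool height:** the reported TCP lay about 20–30 mm below where the pictures showed the fingertips. The gap grew as the gripper opened. I set the finger heights from the pictures and the contact forces, so the TCP read below zero when I set each piece down.
- **Bar regrip:** at my first closing on the bar the fingers looked very low over the round tube holder, so I opened, rose 6 mm and gripped again before lifting. Nothing visibly shifted.
- **Tips as a reference:** on the stack, the centre of the tip pattern came out about 3.5 mm from the rack centre I got from its edges. I aimed by the edges.

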